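# Square up a round ceramic board in the board holder

## Task

Set the loose round ceramic board square in the board holder: with a fingertip on it, turn and slide it over the bed until its flat edge lies flush against the fixed steel bar and its round edge rests against the stop pin. Then slide the jaw up by its knob until it bears lightly on the board and leaves no play, and let go, so that the board is trapped against the bar. The ceramic is brittle, so press and clamp only gently, and leave the other things on the bench where they are.

Things in the scene. Friction and masses are not known exactly. Their poses are not given: they have to be found in the camera images.
- board_center (a point): Centre (half-way up) of the loose white ceramic circuit board with copper pads: a disc of diameter 110 mm, 6 mm thick, about 0.2 kg, lying flat on the bed; its top is 3 mm above this point. One flat edge, 60 mm long, 46 mm from the centre. Own x axis points from the centre square to the flat, z up. It slides easily on the bed but clings to a fingertip; brittle: over 15 N from a finger or 12 N from the jaw cracks it.
- flat_mid (a point): Middle of the board's flat edge, half-way up; moves with the board, axes as board_center (x points out of the flat). A copper strip 44 mm long, the longest on the board, runs along the flat 9 mm inside it.
- bar_face (a point): On the fixed steel bar of the holder: middle of the face that looks at the board, 3 mm above the bed. Holder axes: x points into the bar (away from the jaw), y along the bar, z up. The bar is 210 mm long, 20 mm thick, 22 mm high above the bed. 
- holder: Board holder fixed to the bench, 240 x 220 mm: aluminium base, grey bed plate whose top is 12 mm above the bench, fixed bar at the far end, end block (22 mm high above the bed) at the near end, two guide rods 8 mm thick along x, 93 mm either side of the middle and 12 mm above the bed. The smooth bed plate (friction about 0.1) lies on a silicone cushion and sinks about 1 mm under 15 N. Origin: centre of its underside; holder axes.
- pin (a point): Axis of the fixed steel stop pin (diameter 10 mm, 16 mm high above the bed), 3 mm above the bed; holder axes. It stands 46 mm before the bar's face and 60 mm to the +y side of bar_face, so a board with its flat on the bar and its round edge on the pin has its centre 60 mm from the pin, straight across along y (flat_mid then meets bar_face).
- jaw_knob (a point): Centre of the sliding jaw's upright black knob, 38 mm above the bed (diameter 16 mm, 34 mm tall, its top 17 mm above this point, free on all sides); holder axes. It stands on the middle of the jaw, a dark steel crossbar 18 mm thick along x, 206 mm long, its top 21 mm above the bed, which runs on the two guide rods.
- jaw_face (a point): Middle of the jaw's flat face that looks at the board and the bar, 3 mm above the bed; 9 mm in front of the knob's axis; holder axes. The whole face is flat. Touching the board, it is 55 mm from the board's centre.
- jaw (a joint): Travel of the jaw towards the bar in m: 0 = fully back, most 0.085; with the board seated it touches at about 0.064. Slides with about 3 N of friction and stays where it is left.
- power_module: Bystander: green circuit board with black heat sink and blue capacitors on an aluminium plate, 130 x 100 x 50 mm; origin at the centre of its underside. Leave alone.
- screwdriver: Bystander: red-handled screwdriver, 190 mm long, lying along its x. Leave alone.
- capacitor: Bystander: standing black capacitor can, diameter 35 mm, 58 mm tall with its tags; origin at the centre of its underside. Leave alone.
Not all that is in view belongs to the job. Of the things like the part that bears board_center, leave any that is pink; of the rest the smaller one is meant.

How it is judged:
By the outcome, as a careful person would: the job done as asked, in the order asked, and still so for the second after the job is handed in, with the robot touching nothing.
It also fails if it takes over 67 s, if anything falls off the work surface, if the arm or the gripper's body presses on something with over 40 N, if the wrist force passes 120 N, or if a joint passes its speed limit or range.

## Robot

A 7-joint arm with a two-finger parallel gripper is mounted at the origin on the work surface. World frame = base frame: x ahead of the robot, y to its left, z up, the work surface at z = 0. Lengths are in m, angles in rad, forces in N, time in s.
With the tool pointing down it reaches from about 0.35 to 0.9 m from the base axis. Payload 8.1 kg.
Tool frame: the origin (TCP) lies between the finger pads; the fingertips stand 19 mm ahead of it and the grasp point (between the pads) is the TCP; y points along the fingers, x is the direction in which the jaws open and shut, and the axes are right-handed (so a half turn about y gives the same grasp; the last joint's range is limited). The gripper opens to 92 mm and grips with 3 to 60 N. Pads are 19 mm wide; open, the fingers measure 130 mm over their backs; the gripper's body (75 mm by 190 mm) begins 47 mm behind the grasp point.
Start: joints at [1.199, 0.434, 0.025, 1.573, -0.012, 1.134, -0.075], TCP at [0.166, -0.603, 0.208] pointing down, gripper open.
Joint ranges: [-2.62, 2.62], [-0.44, 2.09], [-1.27, 1.32], [0.08, 2.57], [-1.32, 4.46], [0.12, 2], [-2.74, 2.74]. Speed limits (rad/s): [2.22, 2.22, 3.01, 3.01, 3.14, 3.14, 3.14].

## Interface

Orientations are given as a rotation vector (axis times angle).
In Python, from cell import arm gives the robot as it stands.
- The arm moves only by the tool move_arm, never from a script. Its argument "series" is a list of rows, each an object of numbers: "x", "y", "z": the shift along the tool's x, y, z in cm; "rx", "ry", "rz": the turn, a rotation vector about the tool's x, y, z in rad. In form: [{"x": .., "y": .., "z": .., "rx": .., "ry": .., "rz": ..}, ...]. A call has 1 to 12 rows; each row shifts and turns the pose as measured when the row begins, along the tool's axes as they then stand; what a row does not reach is not made up. A row lasts 1/8 s, in which the tool goes at most 62.5 mm and 10.7 degrees, less where a joint would pass 70% of its speed; a pose out of reach is approached as far as the arm can. A call is refused whole if a number of a shift passes 6.25 or a number of a turn 0.188, either way. A call with a gripper value outside its range is refused whole. "jaw" is the finger opening in cm, from 0 to 9.18, set as the call begins (left out, the last holds). The fingers move at their own pace and stop on an object; "newtons" is the grip in N (left out, the last holds). Time passes only in rows, so rows that do not move let the fingers close. It gives the time, the measured TCP pose, the force and the opening at its end, in the units of the state.
- arm.observe(): the state, without advancing time (a new reading comes with each control period).
- arm.get_image(name): name is "scene" or "top" or "wrist"; returns the picture (384x512x3 uint8, blue, green, red); there is no depth.
- arm.camera_params(name): a dict with "K" (3x3 intrinsics, pixels), "k1" (the pictures are not rectified: a ray, as slopes to the right and down, at radius r is drawn at 1 + k1 r^2 times it, then the intrinsics apply), "R" (3x3) and "t" (3): a world point X has camera coordinates R X + t; the wrist camera has in their place "tool_from_camera" (4x4, takes a point from camera to tool coordinates, whose origin is the TCP and whose axes are the tool frame's). Camera axes: x right, y down, z forward; pixel columns grow to the right and rows downward; lengths in m; the calibration is good to about 2 mm. A picture is of the moment at which its call begins: read the wrist's pose just before it. camera_params takes no time and is no camera call.
- arm.sign_off(): hands the job in, once; it reports no verdict.
The state is a dict: "clock": time; "joints": joint angles; "dq": joint speeds; "joint_efforts": joint torques, N m; "position": TCP position; "ee_rot": TCP orientation; "force": force on the tool from outside, world axes, zero at the start; "ft_torque": the same for the moment, N m; "width": opening from 0.0 (shut) to 1.0 (fully open).
Only numpy, scipy, OpenCV 4.12 (cv2) and the standard library are available. Lean on these libraries where they do the work, as an engineer would, in place of code of your own. Each camera call takes 0.05 s, during which the arm holds its last target.

## Working session

There is one attempt and no reset: what is moved stays moved. The work goes in short steps, Python scripts to look and compute and a tool call to move; the robot and the scene stay as the last step left them, time stands still between calls to the robot, and variables do not carry over. Pictures are saved under pics/ and viewed, and the job is handed in when it is done.

Besides the shell and the picture viewer there is one more tool, called by a JSON object that holds its "name" and its "arguments". move_arm: Moves the arm, as the interface text tells. Its arguments: {"type":"object","properties":{"series":{"type":"array","items":{"type":"object","properties":{"x":{"type":"number"},"y":{"type":"number"},"z":{"type":"number"},"rx":{"type":"number"},"ry":{"type":"number"},"rz":{"type":"number"}}}},"jaw":{"type":"number"},"newtons":{"type":"number"}},"required":["series"]}

```bash
ls; mkdir -p pics
python3 - <<'E'
from cell import arm
import cv2
s=arm.observe(); print(s)
for n in ["scene","top","wrist"]:
    p=arm.camera_params(n); print(n,p)
    cv2.imwrite(f"pics/{n}0.png",arm.get_image(n))
E
```

```text
pics
{'clock': 0.0, 'joints': array([ 1.19940235,  0.43522388,  0.02496264,  1.57412642, -0.01159601,
        1.13400456, -0.07510839]), 'dq': array([ 1.94433482e-03, -2.01504964e-06, -8.53507565e-05, -1.00359255e-03,
       -2.08106340e-03, -3.85735692e-04,  1.36413934e-04]), 'joint_efforts': array([-2.25429089e-04, -6.67851448e+01,  9.84904021e-01, -3.14448452e+01,
       -6.04968402e-02,  4.29510023e-02,  2.35551943e-04]), 'position': array([ 0.16577616, -0.60203065,  0.20703299]), 'ee_rot': array([-1.32353064,  1.01000233, -1.00772235]), 'force': array([ 0.31283913, -0.26146279,  1.00801666]), 'ft_torque': array([-0.02057145,  0.01065853,  0.02478616]), 'width': 0.9970911563861453}
scene {'K': array([[416.20080601,   0.        , 266.37649344],
       [  0.        , 416.20080601, 183.9527462 ],
       [  0.        ,   0.        ,   1.        ]]), 'k1': -0.14655217195604742, 'R': array([[ 0.44078279,  0.89751222, -0.01350337],
       [ 0.67241748, -0.34012586, -0.65739572],
       [-0.59461354,  0.28068882, -0.75342453]]), 't': array([-0.29713553, -0.3848679 ,  1.4453411 ])}
top {'
[... 245 characters left out ...]
  [-0.99475466, -0.01497101, -0.10118808],
       [ 0.10126723, -0.00462528, -0.99484851]]), 't': array([0.0259392 , 0.66008148, 1.06173947])}
wrist {'K': array([[341.9134917 ,   0.        , 253.43018026],
       [  0.        , 341.9134917 , 193.23776081],
       [  0.        ,   0.        ,   1.        ]]), 'k1': -0.028122940590588803, 'tool_from_camera': array([[ 9.99999674e-01,  8.07135188e-04, -8.09982554e-06,
         3.52160420e-04],
       [ 2.53018593e-04, -3.03916645e-01,  9.52698593e-01,
        -1.77933681e-01],
       [ 7.66494886e-04, -9.52698285e-01, -3.03916750e-01,
         8.16400154e-02],
       [ 0.00000000e+00,  0.00000000e+00,  0.00000000e+00,
         1.00000000e+00]])}
```

View pics/scene0.png

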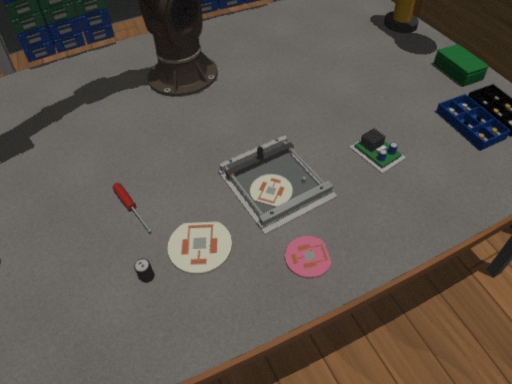

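View pics/top0.png

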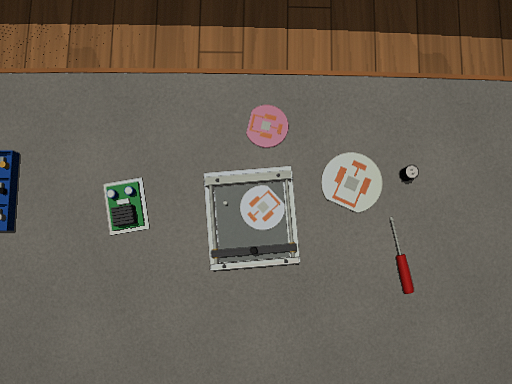

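View pics/wrist0.png

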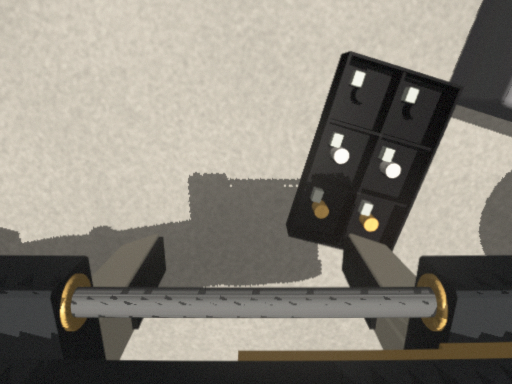

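Run:
```python
import cv2
im=cv2.imread("pics/top0.png")[150:285,190:315]
cv2.imwrite("pics/topcrop0.png",cv2.resize(im,None,fx=4.4,fy=4.4,interpolation=cv2.INTER_CUBIC))
```

```text
(no output)
```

View pics/topcrop0.png

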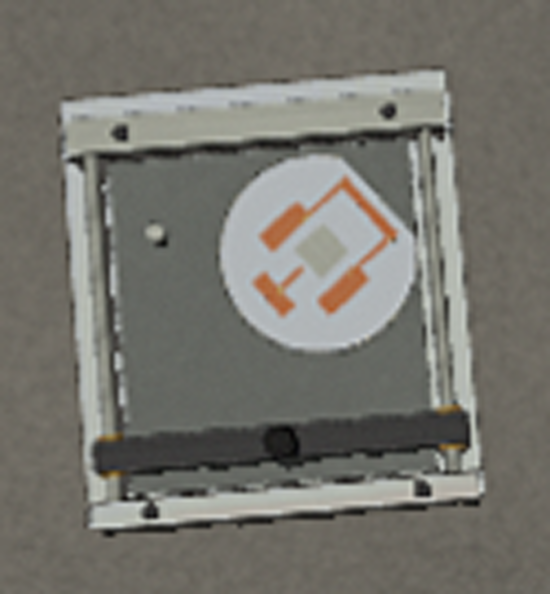

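```bash
cat > h.py <<'E'
import numpy as np, cv2
from scipy.spatial.transform import Rotation as Ro
from cell import arm
def undist(p,uv):
    K=np.array(p["K"]);D=np.array([p["k1"],0,0,0,0.])
    q=cv2.undistortPoints(np.asarray(uv,float).reshape(-1,1,2),K,D).reshape(-1,2)
    return np.c_[q,np.ones(len(q))]
def pose(name,s=None):
    p=arm.camera_params(name)
    if name=="wrist":
        s=s or arm.observe()
        T=np.array(p["tool_from_camera"]);Rt=Ro.from_rotvec(s["ee_rot"]).as_matrix()
        return p,Rt@T[:3,:3],s["position"]+Rt@T[:3,3]
    R=np.array(p["R"]);return p,R.T,-R.T@np.array(p["t"])
def cast(name,uv,z,s=None):
    p,Rc,c=pose(name,s); d=undist(p,uv)@Rc.T
    return c+d*((z-c[2])/d[:,2])[:,None]
def proj(name,X,s=None):
    p,Rc,c=pose(name,s); X=np.atleast_2d(X)
    return cv2.projectPoints(X.astype(float),cv2.Rodrigues(Rc.T)[0],-Rc.T@c,np.array(p["K"]),np.array([p["k1"],0,0,0,0.]))[0].reshape(-1,2)
E
python3 - <<'E'
from h import *
s=arm.observe();print(Ro.from_rotvec(s["ee_rot"]).as_matrix().round(3))
f=lambda u,v:(190+u/4.4,150+v/4.4)
im=cv2.imread("pics/top0.png");hsv=cv2.cvtColor(im,cv2.COLOR_BGR2HSV)
for nm,uv,z in [("pin top",f(155,232),.028),("knobtop",f(281,438),.067),("rodL top",f(92,160),.028),("rodLbot",f(110,432),.028),("rodR top",f(424,135),.028),("rodR bot",f(450,405),.028),("barL",f(66,157),.034),("barR",f(444,127),.034),("jawL",f(97,440),.033),("jawR",f(468,408),.033)]:
    print(nm,cast("top",[uv],z)[0].round(4))
m=((hsv[...,2]>150)&(hsv[...,1]<60)).astype(np.uint8)
m[:, :237]=0;m[:,287:]=0;m[:182]=0;m[232:]=0
n,l,st,ce=cv2.connectedComponentsWithStats(m);print(st,ce)
cv2.imwrite("pics/m0.png",cv2.resize(m[150:285,190:315]*255,None,fx=4,fy=4))
o=((hsv[...,0]<15)&(hsv[...,1]>110)&(hsv[...,2]>100)).astype(np.uint8)
n,l,st,ce=cv2.connectedComponentsWithStats(o)
for i in range(1,n):
    if st[i,4]>15: print(st[i],ce[i])
E
```

```text
[[ 0.266 -0.     0.964]
 [-0.964  0.001  0.266]
 [-0.001 -1.    -0.   ]]
pin top [0.6372 0.1239 0.028 ]
knobtop [0.5262 0.0522 0.067 ]
rodL top [0.6766 0.1597 0.028 ]
rodLbot [0.5272 0.1461 0.028 ]
rodR top [ 0.6933 -0.0239  0.028 ]
rodR bot [ 0.5446 -0.0395  0.028 ]
barL [0.6773 0.1734 0.034 ]
barR [ 0.6971 -0.0346  0.034 ]
jawL [0.5229 0.1526 0.033 ]
jawR [ 0.5431 -0.049   0.033 ]
[[     0      0    512    384 195303]
 [   240    182     47     48   1301]
 [   286    182      1      4      4]] [[255.45592746 191.39454079]
 [262.02229055 207.35588009]
 [286.         183.5       ]]
[    0    24   512    57 14938] [250.94657919  52.78611595]
[200  26  43  26 733] [220.04638472  38.24283765]
[250 114  26  18  98] [261.59183673 119.01020408]
[277 124   6  10  39] [279.12820513 128.48717949]
[260 132  12   6  47] [265.65957447 134.80851064]
[352 161  14  15  78] [358.33333333 166.12820513]
[332 167  39  40 305] [349.61311475 186.23606557]
[250 191  30  30 142] [264.79577465 205.35211268]
[248 212   9  10  32] [251.96875 216.75   ]
[398 254  15  40 318] [405.24842767 273.96540881]
```

View pics/m0.png

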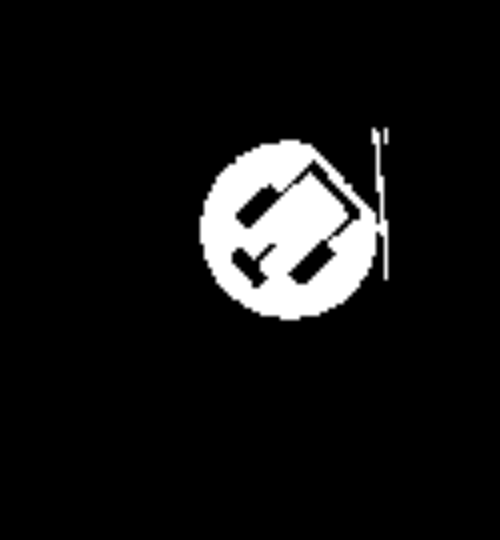

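{"name": "move_arm", "arguments": {"series": [{"x": -4.2,"z": 4.4},{"x": -4.2,"z": 4.4},{"x": -4.2,"z": 4.4},{"x": -4.2,"z": 4.4},{"x": -4.2,"z": 4.4},{"x": -4.2,"z": 4.4},{"x": -4.2,"z": 4.4},{"x": -4.2,"z": 4.4},{"x": -4.2,"z": 4.4},{"x": -4.2,"z": 4.4},{"x": -4.2,"z": 4.4},{"x": -4.2,"z": 4.4}], "jaw": 3}}

```text
invalid input
```

{"name": "move_arm", "arguments": {"series": [{"x": -4.2,"y": 0,"z": 4.4,"rx": 0,"ry": 0,"rz": 0},{"x": -4.2,"y": 0,"z": 4.4,"rx": 0,"ry": 0,"rz": 0},{"x": -4.2,"y": 0,"z": 4.4,"rx": 0,"ry": 0,"rz": 0},{"x": -4.2,"y": 0,"z": 4.4,"rx": 0,"ry": 0,"rz": 0},{"x": -4.2,"y": 0,"z": 4.4,"rx": 0,"ry": 0,"rz": 0},{"x": -4.2,"y": 0,"z": 4.4,"rx": 0,"ry": 0,"rz": 0},{"x": -4.2,"y": 0,"z": 4.4,"rx": 0,"ry": 0,"rz": 0},{"x": -4.2,"y": 0,"z": 4.4,"rx": 0,"ry": 0,"rz": 0}], "jaw": 3}}

```text
clock: 1.15
position: [0.42, -0.1777, 0.2055]
ee_rot: [-1.322, 1.017, -1.016]
force: [1.1, -1.1, -0.0]
width: 0.325
```

{"name": "move_arm", "arguments": {"series": [{"x": -4.2,"y": 0,"z": 4.4,"rx": 0,"ry": 0,"rz": 0},{"x": -4.2,"y": 0,"z": 4.4,"rx": 0,"ry": 0,"rz": 0},{"x": -4.2,"y": 0,"z": 4.4,"rx": 0,"ry": 0,"rz": 0},{"x": -4.2,"y": 0,"z": 4.4,"rx": 0,"ry": 0,"rz": 0},{"x": 0,"y": 0,"z": 0,"rx": 0,"ry": 0,"rz": 0},{"x": 0,"y": 0,"z": 0,"rx": 0,"ry": 0,"rz": 0}]}}

```text
clock: 1.9
position: [0.5506, 0.0414, 0.2045]
ee_rot: [-1.323, 1.013, -1.01]
force: [0.2, -0.4, -0.4]
width: 0.328
```

Run:
```python
from h import *
import pickle
s=arm.observe();print(s["clock"],s["position"],s["joints"].round(2),s["force"],Ro.from_rotvec(s["ee_rot"]).as_matrix().round(3))
im=arm.get_image("wrist");cv2.imwrite("pics/w1.png",im);pickle.dump(s,open("s1.pkl","wb"))
```

```text
1.9 [0.55058232 0.04135866 0.20452579] [ 0.11  0.35 -0.37  1.73  0.14  1.09 -1.61] [ 0.24907036 -0.39862943 -0.39985863] [[ 0.262 -0.001  0.965]
 [-0.965  0.001  0.262]
 [-0.001 -1.    -0.001]]
```

View pics/w1.png

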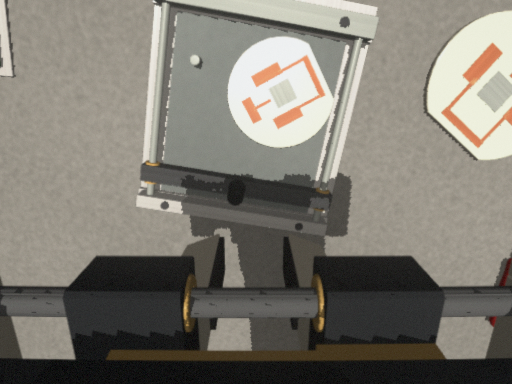

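```bash
cat > meas.py <<'E'
from h import *
def circ(P):
    A=np.c_[2*P,np.ones(len(P))];b=(P**2).sum(1);x=np.linalg.lstsq(A,b,rcond=None)[0]
    return x[:2],np.sqrt(x[2]+x[0]**2+x[1]**2)
def board(im,cam,s,ztop,guess,roi=0.062,zc=None):
    hsv=cv2.cvtColor(im,cv2.COLOR_BGR2HSV)
    m=((hsv[...,2]>150)&(hsv[...,1]<70)).astype(np.uint8)
    o=((hsv[...,0]<15)&(hsv[...,1]>110)&(hsv[...,2]>100)).astype(np.uint8)
    # roi mask by projection of circle
    th=np.linspace(0,2*np.pi,60)
    poly=proj(cam,np.c_[guess[0]+roi*np.cos(th),guess[1]+roi*np.sin(th),np.full(60,ztop)],s)
    R=np.zeros_like(m);cv2.fillPoly(R,[poly.round().astype(int)],1)
    mm=(m|o)&R; mm=cv2.morphologyEx(mm,cv2.MORPH_CLOSE,np.ones((7,7)));mm=cv2.morphologyEx(mm,cv2.MORPH_OPEN,np.ones((7,7)))
    c=max(cv2.findContours(mm,cv2.RETR_EXTERNAL,cv2.CHAIN_APPROX_NONE)[0],key=cv2.contourArea)[:,0,:]
    P=cast(cam,c,ztop,s)[:,:2]
    sel=np.ones(len(P),bool)
    for _ in range(8):
        ctr,r=circ(P[sel]);d=np.linalg.norm(P-ctr,axis=1)-r;sel=np.abs(d)<max(0.0015,1.2*np.std(d[sel]))
    # copper: longest strip -> line by pixels
    oo=o&R; n,l,st,ce=cv2.connectedComponentsWithStats(oo)
    comps=[(st[i,4],cast(cam,ce[i:i+1],ztop,s)[0,:2]) for i in range(1,n) if st[i,4]>12]
    return ctr,r,sel.mean(),P,oo,comps
E
python3 - <<'E'
from meas import *
import pickle
s=pickle.load(open("s1.pkl","rb"))
for cam,f,g in [("wrist","pics/w1.png",(.643,.03)),("top","pics/top0.png",(.643,.03))]:
    im=cv2.imread(f);ss=s if cam=="wrist" else None
    if cam=="top": g=cast("top",[(262.5,208)],.018)[0]
    else: g=cast("wrist",[(281,92)],.018,s)[0]
    ctr,r,fr,P,oo,comps=board(im,cam,ss,.018,g,.060)
    print(cam,g,ctr,r,fr)
    d=np.linalg.norm(P-ctr,axis=1)
    F=P[d<.0525]; print("flat pts",len(F), F.mean(0)-ctr, "yaw",np.degrees(np.arctan2(*(F.mean(0)-ctr)[::-1])))
    C=cast(cam,np.argwhere(oo)[:,::-1],.018,ss)[:,:2]-ctr
    rr=np.linalg.norm(C,axis=1)
    C2=C[C@((F.mean(0)-ctr)/np.linalg.norm(F.mean(0)-ctr))>.034]
    n=np.linalg.svd(C2-C2.mean(0))[2];print("strip",len(C2),C2.mean(0),np.degrees(np.arctan2(*n[1][::-1])),n[1]@C2.mean(0))
s=s
for nm,uv,z in [("pin top",(195,60),.028),("knobtop",(236,184),.067),("barface top L",(165,4),.034),("barfacetopR",(373,40),.034),("jawL",(142,165),.033),("jawR",(330,190),.033)]:
    print(nm,cast("wrist",[uv],z,s)[0].round(4))
im=cv2.imread("pics/w1.png")[0:230,120:400];cv2.imwrite("pics/w1c.png",cv2.resize(im,None,fx=2.6,fy=2.6,interpolation=cv2.INTER_CUBIC))
E
```

```text
wrist [0.62949327 0.0334543  0.018     ] [0.62791325 0.03332586] 0.05530069864043235 0.7190332326283988
flat pts 42 [ 0.03387788 -0.03124535] yaw -42.68514614278891
strip 198 [ 0.02608079 -0.0259789 ] -45.732883277935635 0.036807828838673354
top [0.6264069  0.03325816 0.018     ] [0.62870592 0.03488996] 0.05301570028356932 0.6793893129770993
flat pts 48 [0.00283588 0.00263807] yaw 42.93033870289385
strip 0 [nan nan] 90.0 nan
pin top [0.6364 0.1235 0.028 ]
knobtop [0.5367 0.0547 0.067 ]
barface top L [0.6765 0.1596 0.034 ]
barfacetopR [ 0.698  -0.0355  0.034 ]
jawL [0.5209 0.1543 0.033 ]
jawR [ 0.5467 -0.0448  0.033 ]<stdin>:15: RuntimeWarning: Mean of empty slice.
  ret = um.true_divide(
```

View pics/w1c.png

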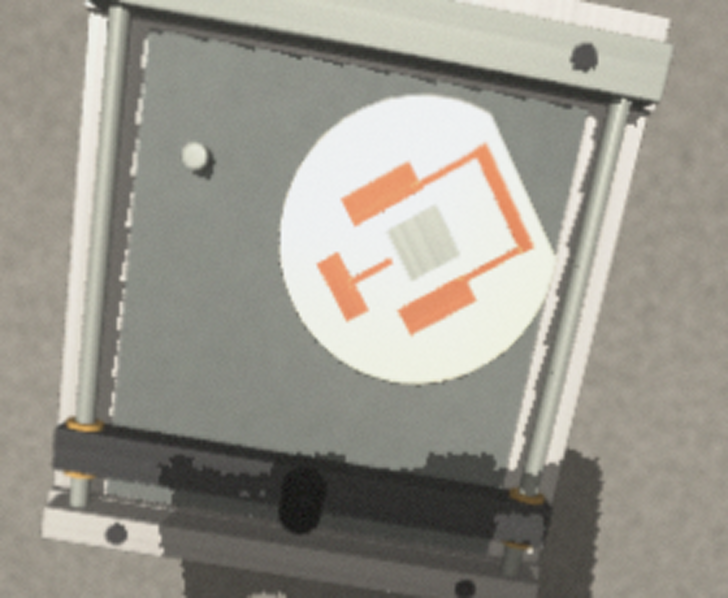

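Run:
```python
from meas import *
import pickle
s=pickle.load(open("s1.pkl","rb"))
im=cv2.imread("pics/w1.png")
g=cv2.cvtColor(im,cv2.COLOR_BGR2GRAY).astype(float)
def edge(cam,g,A,B,z,sg,s,half=4,n=40):
    """fit line to strongest gradient near segment A-B (pixels); sg:+ brighter on right-normal side"""
    A=np.array(A,float);B=np.array(B,float);d=(B-A)/np.linalg.norm(B-A);nn=np.array([-d[1],d[0]])
    t=np.arange(-half,half+.1,.25);pts=[]
    for a in np.linspace(0.05,.95,n):
        p=A+a*(B-A);q=p+t[:,None]*nn
        v=cv2.remap(g.astype(np.float32),q[:,0].astype(np.float32)[None],q[:,1].astype(np.float32)[None],cv2.INTER_LINEAR)[0]
        gr=sg*np.gradient(cv2.GaussianBlur(v[None],(5,1),0)[0]);i=gr.argmax();pts.append(q[i])
    W=cast(cam,np.array(pts),z,s)[:,:2];k=np.ones(len(W),bool)
    for _ in range(5):
        c=W[k].mean(0);u=np.linalg.svd(W[k]-c)[2][0];r=(W-c)@np.array([-u[1],u[0]]);k=np.abs(r)<max(.0008,1.5*np.std(r[k]))
    if u[1]<0:u=-u
    return c,u,np.degrees(np.arctan2(-u[0],u[1])),k.mean(),np.std(r[k])
c=lambda u,v:(120+u/2.6,v/2.6)
print("bar lower top edge",edge("wrist",g,c(140,10),c(650,105),.034,-1,s))
print("bar upper?",edge("wrist",g,c(440,-10+0),c(665,42),.034,-1,s))
print("jaw front edge",edge("wrist",g,c(100,427),c(520,490),.033,-1,s))
print("flat",edge("wrist",g,c(495,122),c(545,232),.018,-1,s))
print("stripouter",edge("wrist",g,c(490,150),c(530,245),.018,1,s,3))
```

```text
bar lower top edge (array([0.68961278, 0.06049375]), array([-0.09918838,  0.99506867]), np.float64(5.692435712319818), np.float64(1.0), np.float64(0.00019338336995267607))
bar upper? (array([0.71435375, 0.00968093]), array([-0.10356095,  0.99462311]), np.float64(5.944263068803582), np.float64(0.975), np.float64(0.00021152318480655328))
jaw front edge (array([0.53643155, 0.05667735]), array([-0.09847779,  0.99513925]), np.float64(5.651521808768986), np.float64(0.825), np.float64(0.00026217750697036705))
flat (array([0.66492092, 0.00079868]), array([0.71606658, 0.69803199]), np.float64(-45.73067723956835), np.float64(0.75), np.float64(0.00043178600477063856))
stripouter (array([0.65411366, 0.00385211]), array([0.86578702, 0.50041266]), np.float64(-59.97269498471088), np.float64(0.425), np.float64(0.0004804251222079652))
```

{"name": "move_arm", "arguments": {"series": [{"x": 0.7,"y": 3.4,"z": 1.8,"rx": 0,"ry": 0,"rz": 0},{"x": 0.7,"y": 3.4,"z": 1.8,"rx": 0,"ry": 0,"rz": 0},{"x": 0.7,"y": 3.4,"z": 1.8,"rx": 0,"ry": 0,"rz": 0},{"x": 0.7,"y": 3.4,"z": 1.8,"rx": 0,"ry": 0,"rz": 0},{"x": 0,"y": 0,"z": 0,"rx": 0,"ry": 0,"rz": 0},{"x": 0,"y": 0,"z": 0,"rx": 0,"ry": 0,"rz": 0}], "jaw": 2}}

```text
clock: 2.7
position: [0.628, 0.0227, 0.0677]
ee_rot: [-1.32, 1.019, -1.024]
force: [0.1, 0.6, 0.7]
width: 0.215
```

```bash
cat > st.py <<'E'
from h import *
s=arm.observe();R=Ro.from_rotvec(s["ee_rot"]).as_matrix()
print(round(s["clock"],2),s["position"].round(4),"F",s["force"].round(2),"M",s["ft_torque"].round(3),"w",round(s["width"],3),"xdir",np.degrees(np.arctan2(R[1,0],R[0,0])).round(2),"tilt",R[2].round(4))
import sys
if len(sys.argv)>2:
    d=np.array([float(sys.argv[1]),float(sys.argv[2]),(float(sys.argv[3]) if len(sys.argv)>3 else s["position"][2])])-s["position"]
    print("tool delta cm",(R.T@d*100).round(3))
E
python3 st.py .628 .0333 .04
```

```text
2.7 [0.628  0.0227 0.0677] F [0.09 0.56 0.68] M [0.024 0.006 0.025] w 0.215 xdir -75.52 tilt [ 3.3e-03 -1.0e+00  7.0e-04]
tool delta cm [-1.037  2.767  0.261]
```

{"name": "move_arm", "arguments": {"series": [{"x": -0.5,"y": 1.0,"z": 0.1,"rx": 0,"ry": 0,"rz": 0.003},{"x": -0.5,"y": 1.0,"z": 0.15,"rx": 0,"ry": 0,"rz": 0},{"x": 0,"y": 0.6,"z": 0,"rx": 0,"ry": 0,"rz": 0},{"x": 0,"y": 0,"z": 0,"rx": 0,"ry": 0,"rz": 0}]}}

```text
clock: 3.2
position: [0.6281, 0.0339, 0.0432]
ee_rot: [-1.315, 1.018, -1.023]
force: [1.0, 0.9, 0.1]
width: 0.217
```

```bash
python3 st.py .628 .0333 .037
```

```text
3.2 [0.6281 0.0339 0.0432] F [1.01 0.9  0.12] M [-0.058  0.015  0.003] w 0.217 xdir -75.51 tilt [ 8.0e-04 -1.0e+00  4.3e-03]
tool delta cm [ 0.058  0.624 -0.023]
```

{"name": "move_arm", "arguments": {"series": [{"x": 0,"y": 0.3,"z": 0,"rx": 0,"ry": 0,"rz": 0},{"x": 0,"y": 0.15,"z": 0,"rx": 0,"ry": 0,"rz": 0},{"x": 0,"y": 0,"z": 0,"rx": 0,"ry": 0,"rz": 0}]}}

```text
clock: 3.58
position: [0.6284, 0.0339, 0.0388]
ee_rot: [-1.315, 1.017, -1.024]
force: [-0.4, 0.2, -0.2]
width: 0.216
```

{"name": "move_arm", "arguments": {"series": [{"x": 0,"y": 0.1,"z": 0,"rx": 0,"ry": 0,"rz": 0},{"x": 0,"y": 0,"z": 0,"rx": 0,"ry": 0,"rz": 0}]}}

```text
clock: 3.82
position: [0.6285, 0.0338, 0.0379]
ee_rot: [-1.315, 1.017, -1.024]
force: [0.0, -0.1, -0.2]
width: 0.218
```

{"name": "move_arm", "arguments": {"series": [{"x": 0,"y": 0.06,"z": 0,"rx": 0,"ry": 0,"rz": 0},{"x": 0,"y": 0,"z": 0,"rx": 0,"ry": 0,"rz": 0}]}}

```text
clock: 4.08
position: [0.6286, 0.0337, 0.0373]
ee_rot: [-1.315, 1.017, -1.024]
force: [-0.3, 0.1, -0.5]
width: 0.217
```

{"name": "move_arm", "arguments": {"series": [{"x": 0,"y": 0.05,"z": 0,"rx": 0,"ry": 0,"rz": 0},{"x": 0,"y": 0,"z": 0,"rx": 0,"ry": 0,"rz": 0}]}}

```text
clock: 4.32
position: [0.6286, 0.0337, 0.0368]
ee_rot: [-1.315, 1.017, -1.024]
force: [-0.2, -1.0, -0.3]
width: 0.219
```

{"name": "move_arm", "arguments": {"series": [{"x": 0,"y": 0.04,"z": 0,"rx": 0,"ry": 0,"rz": 0},{"x": 0,"y": 0,"z": 0,"rx": 0,"ry": 0,"rz": 0}]}}

```text
clock: 4.58
position: [0.6286, 0.0337, 0.0364]
ee_rot: [-1.315, 1.017, -1.024]
force: [0.5, 0.5, -0.4]
width: 0.22
```

{"name": "move_arm", "arguments": {"series": [{"x": 0,"y": 0.04,"z": 0,"rx": 0,"ry": 0,"rz": 0},{"x": 0,"y": 0,"z": 0,"rx": 0,"ry": 0,"rz": 0}]}}

```text
clock: 4.82
position: [0.6286, 0.0338, 0.036]
ee_rot: [-1.315, 1.017, -1.024]
force: [-0.2, 0.3, 0.3]
width: 0.22
```

{"name": "move_arm", "arguments": {"series": [{"x": 0,"y": 0.04,"z": 0,"rx": 0,"ry": 0,"rz": 0},{"x": 0,"y": 0,"z": 0,"rx": 0,"ry": 0,"rz": 0}]}}

```text
clock: 5.08
position: [0.6286, 0.0338, 0.0355]
ee_rot: [-1.315, 1.017, -1.024]
force: [-0.3, 0.4, 0.7]
width: 0.217
```

{"name": "move_arm", "arguments": {"series": [{"x": 0,"y": 0.04,"z": 0,"rx": 0,"ry": 0,"rz": 0},{"x": 0,"y": 0,"z": 0,"rx": 0,"ry": 0,"rz": 0}]}}

```text
clock: 5.32
position: [0.6286, 0.0338, 0.0351]
ee_rot: [-1.315, 1.017, -1.024]
force: [-0.9, -0.0, -0.3]
width: 0.215
```

{"name": "move_arm", "arguments": {"series": [{"x": 0,"y": 0.05,"z": 0,"rx": 0,"ry": 0,"rz": 0},{"x": 0,"y": 0,"z": 0,"rx": 0,"ry": 0,"rz": 0}]}}

```text
clock: 5.58
position: [0.6286, 0.0337, 0.0346]
ee_rot: [-1.315, 1.017, -1.024]
force: [0.6, -0.0, -0.4]
width: 0.216
```

{"name": "move_arm", "arguments": {"series": [{"x": 0,"y": 0.05,"z": 0,"rx": 0,"ry": 0,"rz": 0},{"x": 0,"y": 0,"z": 0,"rx": 0,"ry": 0,"rz": 0}]}}

```text
clock: 5.82
position: [0.6286, 0.0338, 0.034]
ee_rot: [-1.315, 1.017, -1.024]
force: [-1.1, -0.8, 0.4]
width: 0.223
```

```bash
python3 st.py
python3 - <<'E'
from h import *
cv2.imwrite("pics/w2.png",arm.get_image("wrist"))
E
```

```text
5.83 [0.6286 0.0338 0.034 ] F [-1.05 -0.77  0.38] M [-0.05  -0.019  0.   ] w 0.223 xdir -75.52 tilt [ 0.0011 -1.      0.0053]
```

View pics/w2.png

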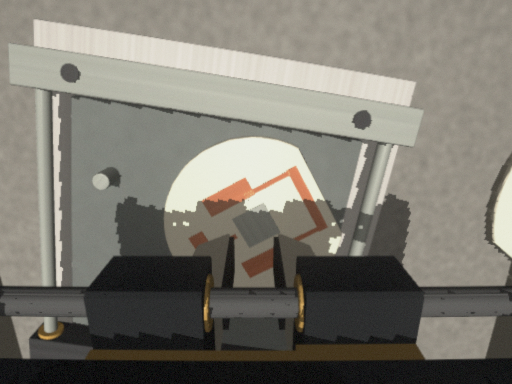

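{"name": "move_arm", "arguments": {"series": [{"x": 0,"y": 0.05,"z": 0,"rx": 0,"ry": 0,"rz": 0},{"x": 0,"y": 0,"z": 0,"rx": 0,"ry": 0,"rz": 0}]}}

```text
clock: 6.12
position: [0.6287, 0.0338, 0.0335]
ee_rot: [-1.314, 1.017, -1.024]
force: [0.2, 0.8, -0.0]
width: 0.215
```

{"name": "move_arm", "arguments": {"series": [{"x": 0,"y": 0.05,"z": 0,"rx": 0,"ry": 0,"rz": 0},{"x": 0,"y": 0,"z": 0,"rx": 0,"ry": 0,"rz": 0}]}}

```text
clock: 6.38
position: [0.6287, 0.0338, 0.033]
ee_rot: [-1.315, 1.017, -1.024]
force: [0.6, 0.6, 0.4]
width: 0.216
```

Run:
```python
from h import *
s=arm.observe();R=Ro.from_rotvec(s["ee_rot"]).as_matrix()
for x in (-.01,.01):
  for z in (-.0095,0,.0095):
    print(x,z,proj("wrist",s["position"]+R@np.array([x,.019,z]),s).round(0))
print(s["position"],s["force"])
print("board c",proj("wrist",[.628,.0333,.018],s))
```

```text
-0.01 -0.0095 [[237. 236.]]
-0.01 0 [[237. 222.]]
-0.01 0.0095 [[236. 208.]]
0.01 -0.0095 [[269. 236.]]
0.01 0 [[269. 222.]]
0.01 0.0095 [[269. 208.]]
[0.62867076 0.03376134 0.03301276] [0.5900457  0.57972668 0.36989541]
board c [[253.22601182 225.88857282]]
```

Run:
```python
from h import *
im=arm.get_image("wrist");cv2.imwrite("pics/w3.png",im)
cv2.imwrite("pics/w3c.png",cv2.resize(im[130:350,150:370],None,fx=2.7,fy=2.7,interpolation=cv2.INTER_CUBIC))
im=arm.get_image("scene");cv2.imwrite("pics/s3c.png",cv2.resize(im[100:240,180:370],None,fx=4,fy=4,interpolation=cv2.INTER_CUBIC))
```

```text
(no output)
```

View pics/w3c.png

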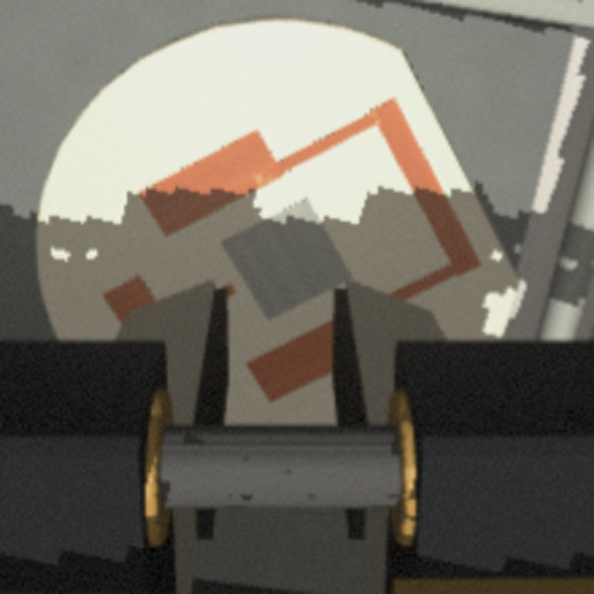

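View pics/s3c.png

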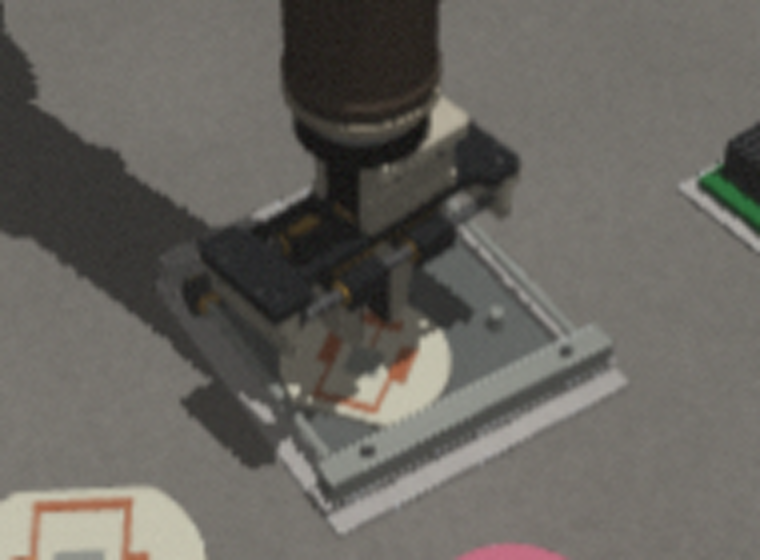

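Run:
```python
from h import *
s=arm.observe();R=Ro.from_rotvec(s["ee_rot"]).as_matrix()
print(s["position"],s["joint_efforts"].round(2))
for z in (.018,.025,.035,.045,.055):
    print(z,[ (R.T@(cast("scene",[(180+u/4,100+v/4)],z)[0]-s["position"])*1000).round(0) for u,v in ((400,322),(378,322),(350,345))], [(R.T@(cast("wrist",[(u,v)],z,s)[0]-s["position"])*1000).round(0) for u,v in ((233,236),(276,236))])
```

```text
[0.62874993 0.03380739 0.03307131] [  0.   -73.9   -5.29 -24.65  -0.    -0.12  -0.  ]
0.018 [array([-40.,  15.,  -7.]), array([-29.,  15., -17.]), array([ -2.,  15., -14.])] [array([-12.,  15.,  -8.]), array([14., 15., -8.])]
0.025 [array([-35.,   8.,  -2.]), array([-25.,   8., -12.]), array([ 2.,  8., -9.])] [array([-12.,   8.,  -4.]), array([14.,  8., -4.])]
0.035 [array([-29.,  -2.,   4.]), array([-19.,  -2.,  -5.]), array([ 7., -2., -2.])] [array([-11.,  -2.,   0.]), array([13., -2.,  0.])]
0.045 [array([-23., -12.,  11.]), array([-13., -12.,   2.]), array([ 13., -12.,   4.])] [array([-10., -12.,   5.]), array([ 12., -12.,   5.])]
0.055 [array([-17., -22.,  17.]), array([ -7., -22.,   8.]), array([ 18., -22.,  11.])] [array([-10., -22.,   9.]), array([ 12., -22.,   9.])]
```

Run:
```python
from h import *
im=arm.get_image("scene");cv2.imwrite("pics/s4.png",im);cv2.imwrite("pics/s4c.png",cv2.resize(im[140:210,235:315],None,fx=9,fy=8.5,interpolation=cv2.INTER_CUBIC))
s=arm.observe();R=Ro.from_rotvec(s["ee_rot"]).as_matrix()
for x in (-.01,.01):
  for y in (.019,0,-.022):
    for z in (-.0095,.0095):
      u=proj("scene",s["position"]+R@np.array([x,y,z]))[0]; print(x,y,z,((u-[235,140])*[9,8.5]).round(0))
```

```text
-0.01 0.019 -0.0095 [323. 396.]
-0.01 0.019 0.0095 [366. 432.]
-0.01 0 -0.0095 [322. 355.]
-0.01 0 0.0095 [366. 391.]
-0.01 -0.022 -0.0095 [321. 306.]
-0.01 -0.022 0.0095 [366. 341.]
0.01 0.019 -0.0095 [270. 429.]
0.01 0.019 0.0095 [313. 465.]
0.01 0 -0.0095 [269. 388.]
0.01 0 0.0095 [313. 424.]
0.01 -0.022 -0.0095 [267. 339.]
0.01 -0.022 0.0095 [312. 375.]
```

View pics/s4c.png

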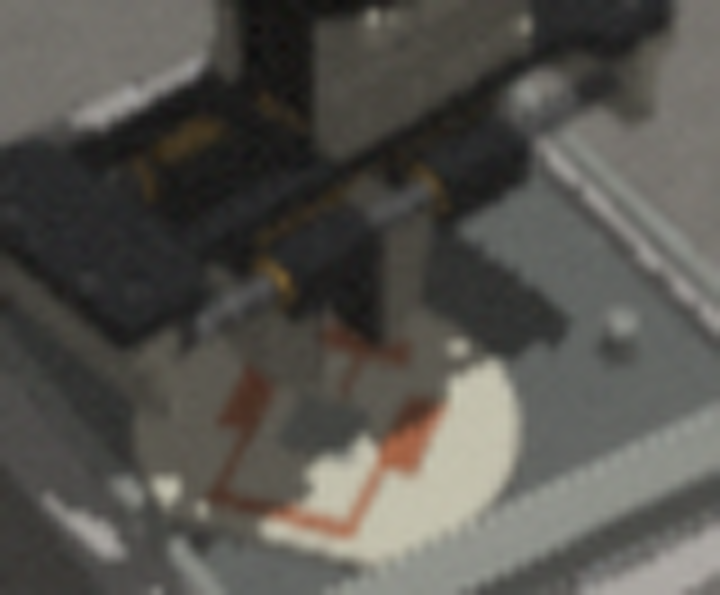

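{"name": "move_arm", "arguments": {"series": [{"x": 0,"y": 1.0,"z": 0,"rx": 0,"ry": 0,"rz": 0},{"x": 0,"y": 1.0,"z": 0,"rx": 0,"ry": 0,"rz": 0},{"x": 0,"y": 0.6,"z": 0,"rx": 0,"ry": 0,"rz": 0},{"x": 0,"y": 0,"z": 0,"rx": 0,"ry": 0,"rz": 0}]}}

```text
clock: 7.02
position: [0.6283, 0.0337, 0.0044]
ee_rot: [-1.315, 1.018, -1.023]
force: [-1.2, -0.1, 0.0]
width: 0.217
```

```bash
python3 st.py .628 .0333
python3 - <<'E'
from h import *
im=arm.get_image("scene");cv2.imwrite("pics/s5c.png",cv2.resize(im[140:210,235:315],None,fx=9,fy=8.5,interpolation=cv2.INTER_CUBIC))
E
```

```text
7.03 [0.6283 0.0337 0.0044] F [-1.23 -0.05  0.03] M [0.008 0.021 0.033] w 0.217 xdir -75.52 tilt [ 0.001  -1.      0.0043]
tool delta cm [ 0.027 -0.    -0.04 ]
```

View pics/s5c.png

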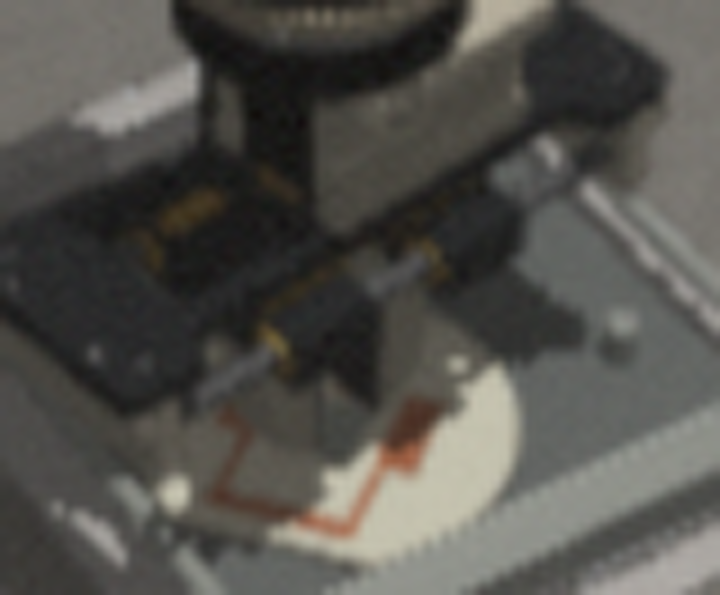

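{"name": "move_arm", "arguments": {"series": [{"x": 0,"y": 0.15,"z": 0,"rx": 0,"ry": 0,"rz": 0},{"x": 0,"y": 0.15,"z": 0,"rx": 0,"ry": 0,"rz": 0},{"x": 0,"y": 0,"z": 0,"rx": 0,"ry": 0,"rz": 0}]}}

```text
clock: 7.45
position: [0.629, 0.0338, 0.0021]
ee_rot: [-1.314, 1.017, -1.024]
force: [-0.2, -0.3, 0.5]
width: 0.222
```

{"name": "move_arm", "arguments": {"series": [{"x": 0,"y": 0.1,"z": 0,"rx": 0,"ry": 0,"rz": 0},{"x": 0,"y": 0,"z": 0,"rx": 0,"ry": 0,"rz": 0}]}}

```text
clock: 7.7
position: [0.6292, 0.0338, 0.0013]
ee_rot: [-1.314, 1.017, -1.024]
force: [1.4, -0.5, -0.1]
width: 0.216
```

{"name": "move_arm", "arguments": {"series": [{"x": 0,"y": 0.06,"z": 0,"rx": 0,"ry": 0,"rz": 0},{"x": 0,"y": 0,"z": 0,"rx": 0,"ry": 0,"rz": 0}]}}

```text
clock: 7.95
position: [0.6292, 0.0338, 0.0007]
ee_rot: [-1.314, 1.016, -1.024]
force: [0.8, -0.1, -0.3]
width: 0.219
```

{"name": "move_arm", "arguments": {"series": [{"x": 0,"y": 0.06,"z": -0.03,"rx": 0,"ry": 0,"rz": 0},{"x": 0,"y": 0,"z": 0,"rx": 0,"ry": 0,"rz": 0}]}}

```text
clock: 8.2
position: [0.6289, 0.0337, 0.0001]
ee_rot: [-1.314, 1.016, -1.024]
force: [0.1, 1.1, -0.0]
width: 0.218
```

{"name": "move_arm", "arguments": {"series": [{"x": 0,"y": 0.06,"z": -0.03,"rx": 0,"ry": 0,"rz": 0},{"x": 0,"y": 0,"z": 0,"rx": 0,"ry": 0,"rz": 0}]}}

```text
clock: 8.45
position: [0.6287, 0.0337, -0.0004]
ee_rot: [-1.314, 1.016, -1.024]
force: [-0.0, 0.7, 1.4]
width: 0.217
```

{"name": "move_arm", "arguments": {"series": [{"x": 0,"y": 0.06,"z": -0.03,"rx": 0,"ry": 0,"rz": 0},{"x": 0,"y": 0,"z": 0,"rx": 0,"ry": 0,"rz": 0}]}}

```text
clock: 8.7
position: [0.6288, 0.0337, -0.0006]
ee_rot: [-1.313, 1.016, -1.025]
force: [0.6, -0.4, 1.6]
width: 0.218
```

{"name": "move_arm", "arguments": {"series": [{"x": 0,"y": 0.06,"z": -0.03,"rx": 0,"ry": 0,"rz": 0},{"x": 0,"y": 0,"z": 0,"rx": 0,"ry": 0,"rz": 0}]}}

```text
clock: 8.95
position: [0.6289, 0.0337, -0.0007]
ee_rot: [-1.312, 1.015, -1.025]
force: [-1.0, -0.7, 3.9]
width: 0.216
```

{"name": "move_arm", "arguments": {"series": [{"x": 0,"y": 0.04,"z": 0,"rx": 0,"ry": 0,"rz": 0},{"x": 0,"y": 0.02,"z": 0,"rx": 0,"ry": -0.04,"rz": 0},{"x": 0,"y": 0.02,"z": 0,"rx": 0,"ry": -0.06,"rz": 0},{"x": 0,"y": 0.02,"z": 0,"rx": 0,"ry": -0.06,"rz": 0}]}}

```text
clock: 9.45
position: [0.6302, 0.0344, -0.0007]
ee_rot: [-1.371, 0.889, -0.903]
force: [1.1, -0.7, 4.1]
width: 0.217
```

```bash
python3 st.py
python3 - <<'E'
from h import *
im=arm.get_image("wrist");cv2.imwrite("pics/w6.png",im)
E
```

```text
9.45 [ 0.6302  0.0344 -0.0007] F [ 1.11 -0.71  4.11] M [ 0.089 -0.    -0.064] w 0.217 xdir -66.09 tilt [ 0.0034 -0.9999  0.0106]
```

View pics/w6.png

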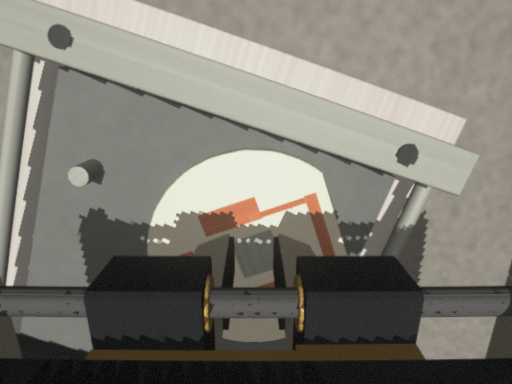

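{"name": "move_arm", "arguments": {"series": [{"x": 0,"y": 0.02,"z": 0,"rx": -0.006,"ry": -0.08,"rz": 0.003},{"x": 0,"y": 0.02,"z": 0,"rx": -0.006,"ry": -0.1,"rz": 0.002},{"x": 0,"y": 0.02,"z": 0,"rx": -0.003,"ry": -0.1,"rz": 0},{"x": 0,"y": 0.02,"z": 0,"rx": -0.003,"ry": -0.1,"rz": 0}]}}

```text
clock: 10.0
position: [0.6313, 0.0347, -0.0008]
ee_rot: [-1.493, 0.6, -0.595]
force: [0.5, 0.3, 5.4]
width: 0.219
```

```bash
python3 st.py
```

```text
10.0 [ 0.6313  0.0347 -0.0008] F [0.53 0.3  5.44] M [-0.051 -0.002 -0.036] w 0.219 xdir -43.73 tilt [-8.0e-04 -1.0e+00 -6.2e-03]
```

{"name": "move_arm", "arguments": {"series": [{"x": 0,"y": 0.01,"z": 0,"rx": 0.003,"ry": -0.1,"rz": 0},{"x": 0,"y": 0.01,"z": 0,"rx": 0.002,"ry": -0.1,"rz": 0},{"x": 0,"y": 0.01,"z": 0,"rx": 0,"ry": -0.1,"rz": 0},{"x": 0,"y": 0.01,"z": 0,"rx": 0,"ry": -0.03,"rz": 0}]}}

```text
clock: 10.5
position: [0.6321, 0.0346, -0.0008]
ee_rot: [-1.545, 0.335, -0.334]
force: [-0.1, 0.2, 3.3]
width: 0.219
```

```bash
python3 st.py
python3 - <<'E'
from h import *
im=arm.get_image("top");cv2.imwrite("pics/t7.png",im);cv2.imwrite("pics/t7c.png",cv2.resize(im[150:285,190:315],None,fx=4.4,fy=4.4,interpolation=cv2.INTER_CUBIC))
im=arm.get_image("wrist");cv2.imwrite("pics/w7.png",im)
E
```

```text
10.5 [ 0.6321  0.0346 -0.0008] F [-0.13  0.21  3.34] M [-0.113 -0.057 -0.037] w 0.219 xdir -24.44 tilt [-4.e-04 -1.e+00  1.e-04]
```

View pics/t7c.png

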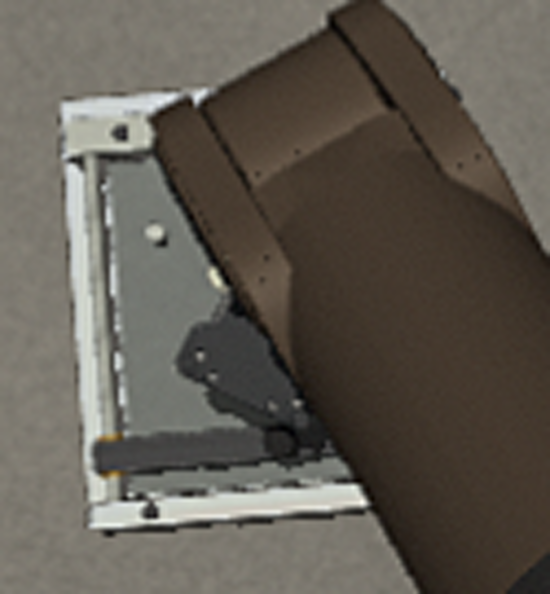

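View pics/w7.png

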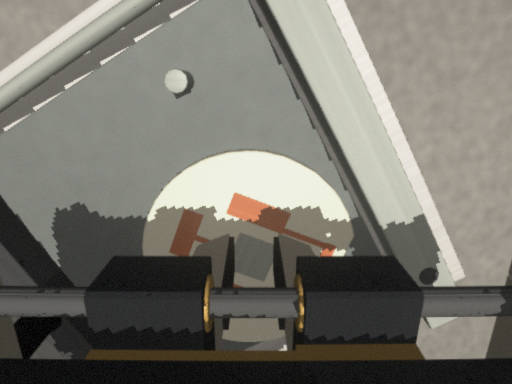

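Run:
```python
from meas import *
import cv2
s=arm.observe()
im=cv2.imread("pics/w7.png")
cv2.imwrite("pics/w7c.png",cv2.resize(im[130:300,120:390],None,fx=2.9,fy=2.9,interpolation=cv2.INTER_CUBIC))
a=cast("wrist",[(286,227),(334,248)],.018,s);d=a[1]-a[0];print(a,np.degrees(np.arctan2(d[1],d[0])))
```

```text
[[0.65194868 0.03995698 0.018     ]
 [0.6699454  0.01882673 0.018     ]] -49.57880485194026
```

View pics/w7c.png

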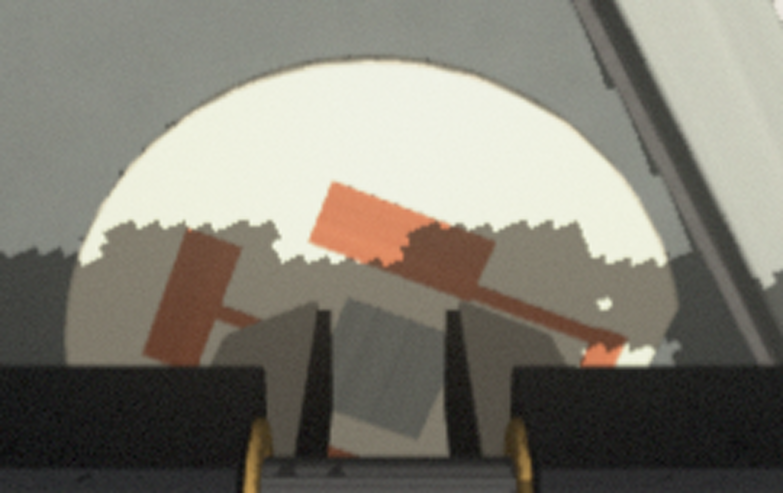

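{"name": "move_arm", "arguments": {"series": [{"x": 0,"y": -1.5,"z": 0,"rx": 0,"ry": 0,"rz": 0},{"x": 0,"y": -0.5,"z": 0,"rx": 0,"ry": -0.15,"rz": 0},{"x": 0,"y": 0,"z": 0,"rx": 0,"ry": -0.18,"rz": 0},{"x": 0,"y": 0,"z": 0,"rx": 0,"ry": -0.18,"rz": 0},{"x": 0,"y": 0,"z": 0,"rx": 0,"ry": -0.18,"rz": 0},{"x": 0,"y": 0,"z": 0,"rx": 0,"ry": -0.18,"rz": 0},{"x": 0,"y": 0,"z": 0,"rx": 0,"ry": -0.18,"rz": 0},{"x": 0,"y": 0,"z": 0,"rx": 0,"ry": -0.15,"rz": 0},{"x": 0,"y": 0,"z": 0,"rx": 0,"ry": 0,"rz": 0}], "jaw": 5.5}}

```text
clock: 11.72
position: [0.6307, 0.0339, 0.0243]
ee_rot: [-1.481, -0.62, 0.626]
force: [0.3, -0.6, -0.3]
width: 0.599
```

```bash
python3 st.py
python3 - <<'E'
from meas import *
s=arm.observe();print(s["joints"].round(2))
im=arm.get_image("wrist");cv2.imwrite("pics/w8.png",im)
import pickle;pickle.dump(s,open("s8.pkl","wb"))
E
```

```text
11.72 [0.6307 0.0339 0.0243] F [ 0.33 -0.64 -0.35] M [ 0.052 -0.107  0.023] w 0.599 xdir 45.67 tilt [-3.7e-03 -1.0e+00 -2.0e-04]
[ 0.38  0.8  -0.83  1.68  0.69  0.98  0.09]
```

View pics/w8.png

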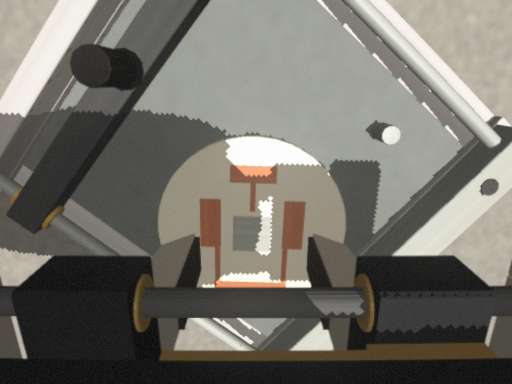

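Run:
```python
from meas import *
import pickle
s=pickle.load(open("s8.pkl","rb"))
im=cv2.imread("pics/w8.png")
cv2.imwrite("pics/w8c.png",cv2.resize(im[125:300,140:365],None,fx=3.5,fy=3.4,interpolation=cv2.INTER_CUBIC))
pts={"topc":(251,137),"L":(158,222),"R":(345,222),"gray":(247,233),"padLtl":(201,199),"padLtr":(220,199),"padRtl":(284,202),"padRtr":(304,203),"padLb":(210,246),"padRb":(291,248)}
for k,v in pts.items(): print(k,cast("wrist",[v],.018,s)[0].round(4)[:2])
hsv=cv2.cvtColor(im,cv2.COLOR_BGR2HSV)
o=((hsv[...,0]<15)&(hsv[...,1]>110)&(hsv[...,2]>50)).astype(np.uint8);o[:,:190]=0;o[:,320:]=0;o[290:]=0
n,l,st,ce=cv2.connectedComponentsWithStats(o)
for i in range(1,n):
    if st[i,4]>40: print(st[i],cast("wrist",ce[i:i+1],.018,s)[0,:2].round(4))
```

```text
topc [0.589  0.0713]
L [ 0.5864 -0.0021]
R [0.6624 0.076 ]
gray [0.6276 0.0302]
padLtl [0.5943 0.0263]
padLtr [0.6018 0.0341]
padRtl [0.6286 0.0589]
padRtr [0.637  0.0667]
padLb [0.6182 0.0085]
padRb [0.6529 0.0422]
[231 166  45  45 715] [0.6049 0.0559]
[ 200  199  105   89 2499] [0.631  0.0294]
```

View pics/w8c.png

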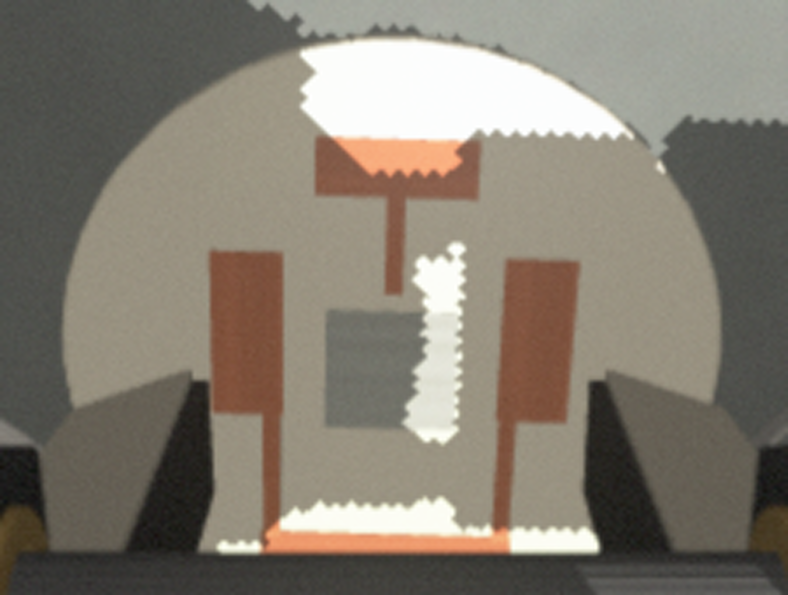

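{"name": "move_arm", "arguments": {"series": [{"x": -0.15,"y": 1.0,"z": 0.05,"rx": 0,"ry": 0,"rz": -0.0037},{"x": -0.1,"y": 0.8,"z": 0,"rx": 0,"ry": 0,"rz": 0},{"x": 0,"y": 0.2,"z": 0,"rx": 0,"ry": 0,"rz": 0},{"x": 0,"y": 0.1,"z": 0,"rx": 0,"ry": 0,"rz": 0},{"x": 0,"y": 0,"z": 0,"rx": 0,"ry": 0,"rz": 0}]}}

```text
clock: 12.4
position: [0.6281, 0.0324, 0.0019]
ee_rot: [-1.482, -0.616, 0.617]
force: [-0.5, 0.3, 0.4]
width: 0.596
```

```bash
python3 st.py .6285 .0325
```

```text
12.4 [0.6281 0.0324 0.0019] F [-0.54  0.34  0.38] M [ 0.083 -0.112 -0.04 ] w 0.596 xdir 45.17 tilt [-7.e-04 -1.e+00 -5.e-04]
tool delta cm [ 0.035 -0.    -0.018]
```

{"name": "move_arm", "arguments": {"series": [{"x": 0,"y": 0.15,"z": 0,"rx": 0,"ry": 0,"rz": 0},{"x": 0,"y": 0.06,"z": 0,"rx": 0,"ry": 0,"rz": 0},{"x": 0,"y": 0,"z": 0,"rx": 0,"ry": 0,"rz": 0}]}}

```text
clock: 12.78
position: [0.6284, 0.0325, 0.0]
ee_rot: [-1.482, -0.616, 0.616]
force: [0.5, 0.6, -0.8]
width: 0.595
```

{"name": "move_arm", "arguments": {"series": [{"x": 0,"y": 0.06,"z": 0,"rx": 0,"ry": 0,"rz": 0},{"x": 0,"y": 0,"z": 0,"rx": 0,"ry": 0,"rz": 0}]}}

```text
clock: 13.02
position: [0.6286, 0.0326, -0.0005]
ee_rot: [-1.482, -0.617, 0.616]
force: [-0.1, 0.0, 0.5]
width: 0.6
```

{"name": "move_arm", "arguments": {"series": [{"x": 0,"y": 0.06,"z": 0,"rx": 0,"ry": 0,"rz": 0},{"x": 0,"y": 0,"z": 0,"rx": 0,"ry": 0,"rz": 0}]}}

```text
clock: 13.28
position: [0.6288, 0.0327, -0.0006]
ee_rot: [-1.483, -0.617, 0.615]
force: [-0.7, 0.7, 1.1]
width: 0.598
```

```bash
python3 st.py .6285 .0325
```

```text
13.28 [ 6.288e-01  3.270e-02 -6.000e-04] F [-0.66  0.67  1.13] M [ 0.009 -0.033  0.009] w 0.598 xdir 45.17 tilt [ 6.0e-04 -1.0e+00 -1.4e-03]
tool delta cm [-0.042 -0.     0.007]
```

{"name": "move_arm", "arguments": {"series": [{"x": 0,"y": 0.08,"z": 0,"rx": 0,"ry": 0,"rz": 0},{"x": 0,"y": 0,"z": 0,"rx": 0,"ry": 0,"rz": 0}]}}

```text
clock: 13.52
position: [0.6293, 0.0329, -0.0007]
ee_rot: [-1.483, -0.618, 0.615]
force: [-0.6, -1.0, 3.4]
width: 0.601
```

{"name": "move_arm", "arguments": {"series": [{"x": 0,"y": 0.06,"z": 0,"rx": 0,"ry": 0,"rz": 0},{"x": 0,"y": 0,"z": 0,"rx": 0,"ry": 0,"rz": 0}]}}

```text
clock: 13.78
position: [0.6298, 0.033, -0.0007]
ee_rot: [-1.483, -0.619, 0.614]
force: [-0.2, -0.7, 4.3]
width: 0.598
```

```bash
python3 st.py .6285 .0325
```

```text
13.78 [ 0.6298  0.033  -0.0007] F [-0.23 -0.71  4.32] M [-0.071  0.107  0.007] w 0.598 xdir 45.16 tilt [ 0.002  -1.     -0.0029]
tool delta cm [-0.127 -0.     0.052]
```

{"name": "move_arm", "arguments": {"series": [{"x": -0.02,"y": 0.05,"z": 0,"rx": 0.003,"ry": -0.03,"rz": 0.002},{"x": -0.02,"y": 0.03,"z": 0,"rx": 0,"ry": -0.06,"rz": 0},{"x": -0.02,"y": 0.03,"z": 0,"rx": 0,"ry": -0.06,"rz": 0},{"x": -0.02,"y": 0.03,"z": 0,"rx": 0,"ry": -0.06,"rz": 0}]}}

```text
clock: 14.28
position: [0.6308, 0.0333, -0.0009]
ee_rot: [-1.424, -0.788, 0.784]
force: [-1.2, -0.0, 6.1]
width: 0.595
```

```bash
python3 st.py .6285 .0325
python3 - <<'E'
from h import *
im=arm.get_image("wrist");cv2.imwrite("pics/w9.png",im)
E
```

```text
14.28 [ 0.6308  0.0333 -0.0009] F [-1.19 -0.01  6.13] M [-0.064  0.031 -0.022] w 0.595 xdir 57.8 tilt [ 0.0022 -1.     -0.0017]
tool delta cm [-0.188 -0.001  0.156]
```

View pics/w9.png

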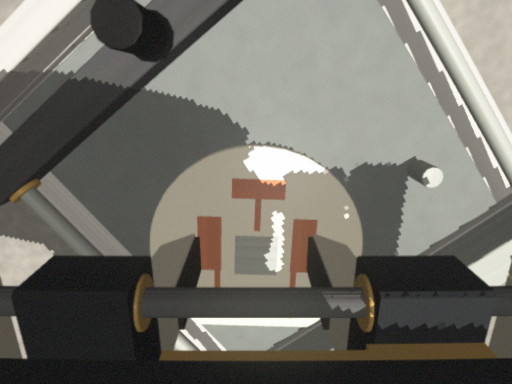

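{"name": "move_arm", "arguments": {"series": [{"x": 0,"y": 0.02,"z": 0,"rx": 0.001,"ry": -0.08,"rz": 0.002},{"x": 0,"y": 0.02,"z": 0,"rx": 0.001,"ry": -0.08,"rz": 0},{"x": 0,"y": 0.02,"z": 0,"rx": 0,"ry": -0.08,"rz": 0},{"x": 0,"y": 0.02,"z": 0,"rx": 0,"ry": -0.08,"rz": 0}]}}

```text
clock: 14.82
position: [0.6323, 0.0337, -0.0009]
ee_rot: [-1.308, -1.044, 1.041]
force: [0.2, -0.5, 4.8]
width: 0.599
```

```bash
python3 st.py
```

```text
14.82 [ 0.6323  0.0337 -0.0009] F [ 0.25 -0.46  4.84] M [-0.038 -0.063  0.003] w 0.599 xdir 77.15 tilt [ 0.0015 -1.     -0.0018]
```

{"name": "move_arm", "arguments": {"series": [{"x": 0,"y": 0.03,"z": 0,"rx": 0.001,"ry": -0.08,"rz": 0.001},{"x": 0,"y": 0.03,"z": 0,"rx": 0.001,"ry": -0.08,"rz": 0},{"x": 0,"y": 0.03,"z": 0,"rx": 0,"ry": -0.08,"rz": 0},{"x": 0,"y": 0.03,"z": 0,"rx": 0,"ry": -0.08,"rz": 0}]}}

```text
clock: 15.32
position: [0.6341, 0.0344, -0.0008]
ee_rot: [-1.156, -1.293, 1.288]
force: [-0.1, 1.0, 6.0]
width: 0.6
```

```bash
python3 st.py
python3 - <<'E'
from h import *
import pickle
pickle.dump(arm.observe(),open("s10.pkl","wb"))
im=arm.get_image("wrist");cv2.imwrite("pics/w10.png",im)
E
```

```text
15.32 [ 0.6341  0.0344 -0.0008] F [-0.11  1.    6.02] M [-0.002 -0.13   0.003] w 0.6 xdir 96.35 tilt [ 0.0013 -1.     -0.0031]
```

View pics/w10.png

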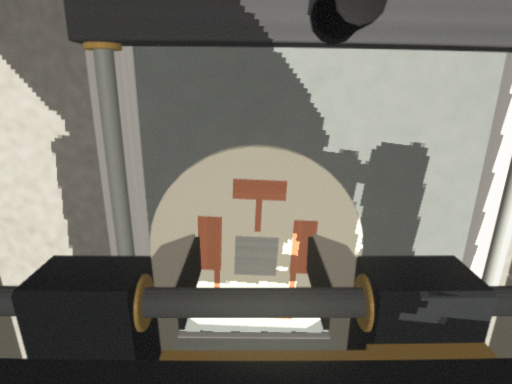

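Run:
```python
from meas import *
import pickle
s=pickle.load(open("s10.pkl","rb"))
im=cv2.imread("pics/w10.png");g=cv2.cvtColor(im,cv2.COLOR_BGR2GRAY).astype(float)
exec(open("/dev/stdin").read()) if 0 else None
def edge(A,B,z,half=4,n=40,ch=None):
    src=(g if ch is None else im[...,ch].astype(float)).astype(np.float32)
    A=np.array(A,float);B=np.array(B,float);d=(B-A)/np.linalg.norm(B-A);nn=np.array([-d[1],d[0]])
    t=np.arange(-half,half+.1,.25);pts=[]
    for a in np.linspace(0.05,.95,n):
        q=A+a*(B-A)+t[:,None]*nn
        v=cv2.remap(src,q[:,0].astype(np.float32)[None],q[:,1].astype(np.float32)[None],cv2.INTER_LINEAR)[0]
        i=np.abs(np.gradient(cv2.GaussianBlur(v[None],(5,1),0)[0])).argmax();pts.append(q[i])
    W=cast("wrist",np.array(pts),z,s)[:,:2];k=np.ones(len(W),bool)
    for _ in range(5):
        c=W[k].mean(0);u=np.linalg.svd(W[k]-c)[2][0];r=(W-c)@np.array([-u[1],u[0]]);k=np.abs(r)<max(.0006,1.5*np.std(r[k]))
    return c.round(4),np.degrees(np.arctan(u[1]/u[0])).round(2),k.mean().round(2)
print("jaw top edge",edge((150,46),(300,46),.033))
print("jaw",edge((320,47),(500,49),.033))
print("Tpad top",edge((236,180),(284,181),.018,3)); print("Tpad bot",edge((236,199),(284,200),.018,3))
print("padL out",edge((199,219),(200,250),.018,3));print("padR in",edge((294,222),(291,262),.018,3));print("padR out",edge((316,223),(312,250),.018,3));print("padL in",edge((222,220),(220,262),.018,3))
print("gray",edge((236,238),(276,238),.018,3))
print("flat",edge((190,331),(325,331),.018,3),"bar",edge((190,337),(325,337),.034,3))
c=[cast("wrist",[p],.018,s)[0,:2].round(4) for p in [(259,146),(151,235),(362,235),(257,256)]];print(c)
cv2.imwrite("pics/w10c.png",cv2.resize(im[130:350,130:390],None,fx=3,fy=2.7,interpolation=cv2.INTER_CUBIC))
```

```text
jaw top edge (array([0.5378, 0.0119]), np.float64(-84.0), np.float64(1.0))
jaw (array([0.5304, 0.0844]), np.float64(-84.08), np.float64(1.0))
Tpad top (array([0.594 , 0.0326]), np.float64(-86.46), np.float64(1.0))
Tpad bot (array([0.6041, 0.0338]), np.float64(-86.62), np.float64(1.0))
padL out (array([0.6263, 0.0049]), np.float64(8.94), np.float64(1.0))
padR in (array([0.6255, 0.0528]), np.float64(4.31), np.float64(0.9))
padR out (array([0.6202, 0.0645]), np.float64(3.73), np.float64(0.72))
padL in (array([0.6287, 0.0167]), np.float64(3.2), np.float64(1.0))
gray (array([0.6241, 0.0341]), np.float64(-86.34), np.float64(1.0))
flat (array([0.6824, 0.0428]), np.float64(-84.51), np.float64(0.88)) bar (array([0.6733, 0.0407]), np.float64(-84.5), np.float64(0.95))
[array([0.5779, 0.0303]), array([ 0.6293, -0.0191]), array([0.6174, 0.0878]), array([0.6351, 0.0359])]
```

View pics/w10c.png

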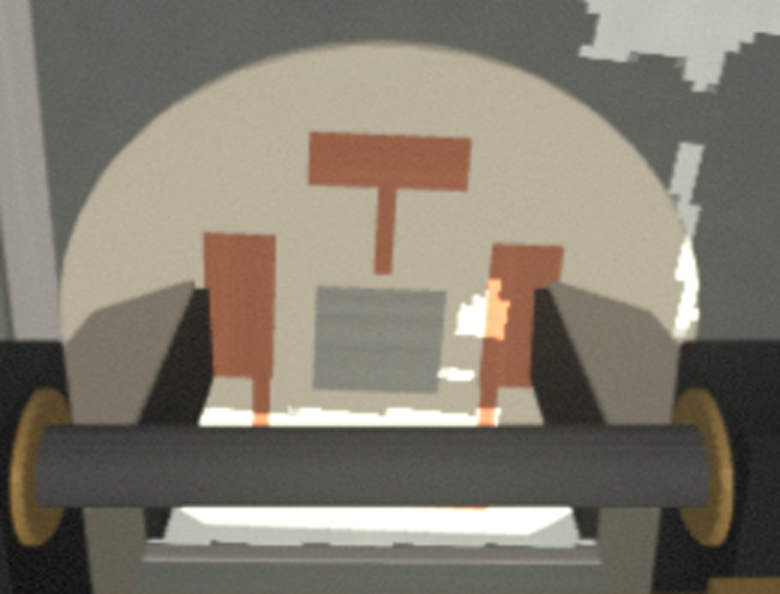

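{"name": "move_arm", "arguments": {"series": [{"x": 0.2,"y": 0.03,"z": -0.1,"rx": 0.003,"ry": -0.02,"rz": 0.001},{"x": 0.4,"y": 0.02,"z": -0.15,"rx": 0,"ry": -0.02,"rz": 0},{"x": 0.4,"y": 0.02,"z": -0.15,"rx": 0,"ry": -0.01,"rz": 0},{"x": 0.4,"y": 0.02,"z": -0.15,"rx": 0,"ry": 0,"rz": 0},{"x": 0.4,"y": 0.02,"z": -0.15,"rx": 0,"ry": 0,"rz": 0}]}}

```text
clock: 16.0
position: [0.6406, 0.0526, -0.0008]
ee_rot: [-1.126, -1.336, 1.333]
force: [0.6, -0.8, 5.0]
width: 0.6
```

```bash
python3 st.py .643 .0639
```

```text
16.0 [ 0.6406  0.0526 -0.0008] F [ 0.63 -0.81  5.  ] M [-0.063 -0.066  0.001] w 0.6 xdir 99.79 tilt [-2.0e-04 -1.0e+00 -2.9e-03]
tool delta cm [ 1.071e+00  1.000e-03 -4.310e-01]
```

{"name": "move_arm", "arguments": {"series": [{"x": 0.15,"y": 0.03,"z": -0.15,"rx": 0.003,"ry": 0.015,"rz": 0},{"x": 0.15,"y": 0.02,"z": -0.15,"rx": 0,"ry": 0.005,"rz": 0},{"x": 0.1,"y": 0.02,"z": -0.1,"rx": 0,"ry": 0,"rz": 0}]}}

```text
clock: 16.38
position: [0.6447, 0.0577, -0.0008]
ee_rot: [-1.133, -1.322, 1.321]
force: [-1.3, 0.1, 6.0]
width: 0.597
```

```bash
python3 st.py .643 .0639;python3 - <<'E'
from h import *
import pickle
pickle.dump(arm.observe(),open("s11.pkl","wb"))
im=arm.get_image("wrist");cv2.imwrite("pics/w11.png",im)
E
```

```text
16.38 [ 0.6447  0.0577 -0.0008] F [-1.26  0.15  6.03] M [-0.06   0.113  0.016] w 0.597 xdir 98.8 tilt [ 1.e-04 -1.e+00 -9.e-04]
tool delta cm [ 0.643 -0.     0.076]
```

View pics/w11.png

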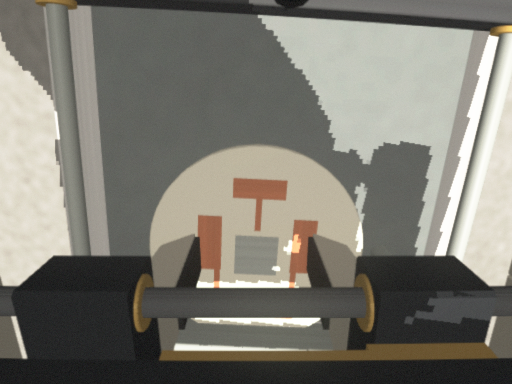

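{"name": "move_arm", "arguments": {"series": [{"x": 0.1,"y": 0.02,"z": -0.12,"rx": 0,"ry": 0,"rz": 0},{"x": 0,"y": 0.02,"z": -0.12,"rx": 0,"ry": 0,"rz": 0}]}}

```text
clock: 16.68
position: [0.647, 0.0591, -0.0009]
ee_rot: [-1.132, -1.324, 1.323]
force: [-2.0, -0.1, 6.5]
width: 0.602
```

{"name": "move_arm", "arguments": {"series": [{"x": 0,"y": 0.02,"z": -0.1,"rx": 0,"ry": 0,"rz": 0},{"x": 0,"y": 0.02,"z": -0.1,"rx": 0,"ry": 0,"rz": 0}]}}

```text
clock: 16.92
position: [0.6488, 0.0596, -0.0009]
ee_rot: [-1.13, -1.325, 1.325]
force: [-2.1, -0.8, 7.2]
width: 0.599
```

```bash
python3 st.py .643 .0639
```

```text
16.93 [ 0.6488  0.0596 -0.0009] F [-2.14 -0.78  7.21] M [-0.069  0.273 -0.012] w 0.599 xdir 99.06 tilt [ 1.e-04 -1.e+00 -2.e-04]
tool delta cm [ 0.52  -0.     0.508]
```

Run:
```python
from h import *
import pickle
pickle.dump(arm.observe(),open("s12.pkl","wb"))
im=arm.get_image("wrist");cv2.imwrite("pics/w12.png",im)
cv2.imwrite("pics/w12c.png",cv2.resize(im[130:350,130:390],None,fx=3,fy=2.7,interpolation=cv2.INTER_CUBIC))
```

```text
(no output)
```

View pics/w12c.png

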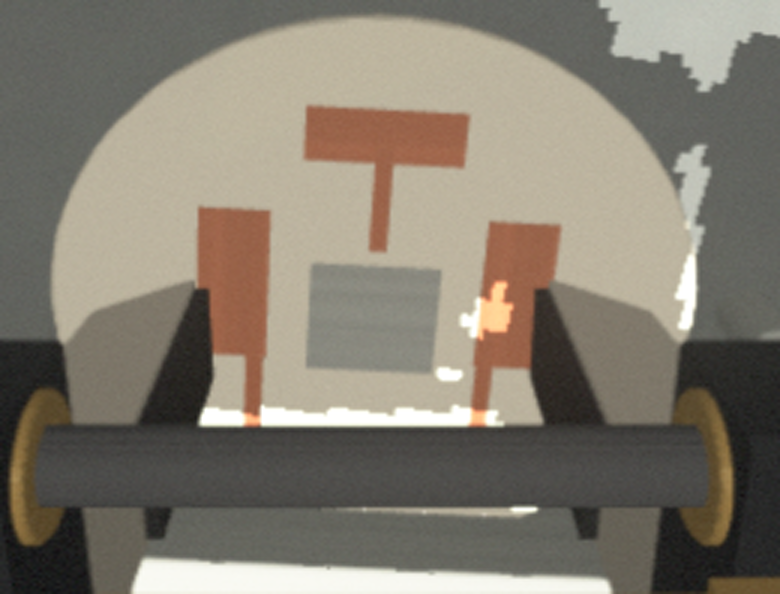

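```bash
cat > ang.py <<'E'
from meas import *
import pickle,sys
def edge(im,s,A,B,z,half=4,n=40,cam="wrist"):
    src=cv2.cvtColor(im,cv2.COLOR_BGR2GRAY).astype(np.float32)
    A=np.array(A,float);B=np.array(B,float);d=(B-A)/np.linalg.norm(B-A);nn=np.array([-d[1],d[0]])
    t=np.arange(-half,half+.1,.25);pts=[]
    for a in np.linspace(0.05,.95,n):
        q=A+a*(B-A)+t[:,None]*nn
        v=cv2.remap(src,q[:,0].astype(np.float32)[None],q[:,1].astype(np.float32)[None],cv2.INTER_LINEAR)[0]
        i=np.abs(np.gradient(cv2.GaussianBlur(v[None],(5,1),0)[0])).argmax();pts.append(q[i])
    W=cast(cam,np.array(pts),z,s)[:,:2];k=np.ones(len(W),bool)
    for _ in range(5):
        c=W[k].mean(0);u=np.linalg.svd(W[k]-c)[2][0];r=(W-c)@np.array([-u[1],u[0]]);k=np.abs(r)<max(.0006,1.5*np.std(r[k]))
    if u[1]<0:u=-u
    return c.round(4),np.degrees(np.arctan2(-u[0],u[1])).round(2),k.mean().round(2)
E
python3 - <<'E'
from ang import *
s=pickle.load(open("s12.pkl","rb"));im=cv2.imread("pics/w12.png")
f=lambda u,v:(130+u/3,130+v/2.7)
E_=lambda n,a,b,z,h=3:print(n,edge(im,s,f(*a),f(*b),z,h))
E_("Ttop",(310,106),(468,115),.018);E_("Tbot",(308,160),(464,167),.018)
E_("gtop",(312,264),(440,270),.018);E_("gbot",(308,366),(432,374),.018)
E_("bar far edge",(150,558),(600,578),.034)
c=[cast("wrist",[f(*p)],.018,s)[0,:2].round(4) for p in [(373,318),(376,15),(52,270),(695,262)]];print(c)
cv2.imwrite("pics/w12t.png",im[:140])
E
```

```text
Ttop (array([0.6044, 0.0551]), np.float64(5.74), np.float64(1.0))
Tbot (array([0.6143, 0.0563]), np.float64(5.82), np.float64(0.98))
gtop (array([0.6344, 0.0579]), np.float64(5.62), np.float64(1.0))
gbot (array([0.6564, 0.0604]), np.float64(5.43), np.float64(1.0))
bar far edge (array([0.6892, 0.0659]), np.float64(5.7), np.float64(0.98))
[array([0.6453, 0.0591]), array([0.5883, 0.0504]), array([0.6441, 0.0039]), array([0.6253, 0.1109])]
```

View pics/w12t.png

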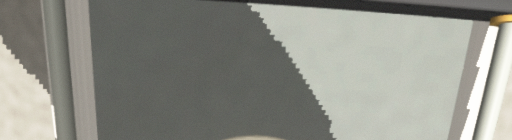

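{"name": "move_arm", "arguments": {"series": [{"x": 0.12,"y": 0.0,"z": -0.02,"rx": 0,"ry": 0,"rz": 0},{"x": 0.12,"y": 0.01,"z": -0.02,"rx": 0,"ry": 0,"rz": 0},{"x": 0.12,"y": 0.01,"z": -0.02,"rx": 0,"ry": 0,"rz": 0}]}}

```text
clock: 17.35
position: [0.649, 0.0626, -0.0008]
ee_rot: [-1.129, -1.326, 1.327]
force: [-1.5, -1.5, 5.6]
width: 0.598
```

```bash
python3 st.py
```

```text
17.35 [ 0.649   0.0626 -0.0008] F [-1.51 -1.49  5.59] M [-0.068  0.181  0.067] w 0.598 xdir 99.22 tilt [-6.e-04 -1.e+00  3.e-04]
```

{"name": "move_arm", "arguments": {"series": [{"x": 0.1,"y": 0.01,"z": -0.02,"rx": 0,"ry": 0,"rz": 0},{"x": 0.1,"y": 0.01,"z": -0.02,"rx": 0,"ry": 0,"rz": 0},{"x": 0.1,"y": 0.01,"z": -0.02,"rx": 0,"ry": 0,"rz": 0}]}}

```text
clock: 17.73
position: [0.6491, 0.0652, -0.0008]
ee_rot: [-1.128, -1.328, 1.33]
force: [-1.4, -0.5, 5.5]
width: 0.599
```

```bash
python3 st.py;python3 - <<'E'
from h import *
import pickle
pickle.dump(arm.observe(),open("s13.pkl","wb"))
im=arm.get_image("wrist");cv2.imwrite("pics/w13.png",im)
cv2.imwrite("pics/w13c.png",cv2.resize(im[130:350,130:390],None,fx=3,fy=2.7,interpolation=cv2.INTER_CUBIC))
E
```

```text
17.73 [ 0.6491  0.0652 -0.0008] F [-1.4  -0.45  5.53] M [-0.015  0.207  0.018] w 0.599 xdir 99.38 tilt [-1.1e-03 -1.0e+00  8.0e-04]
```

View pics/w13c.png

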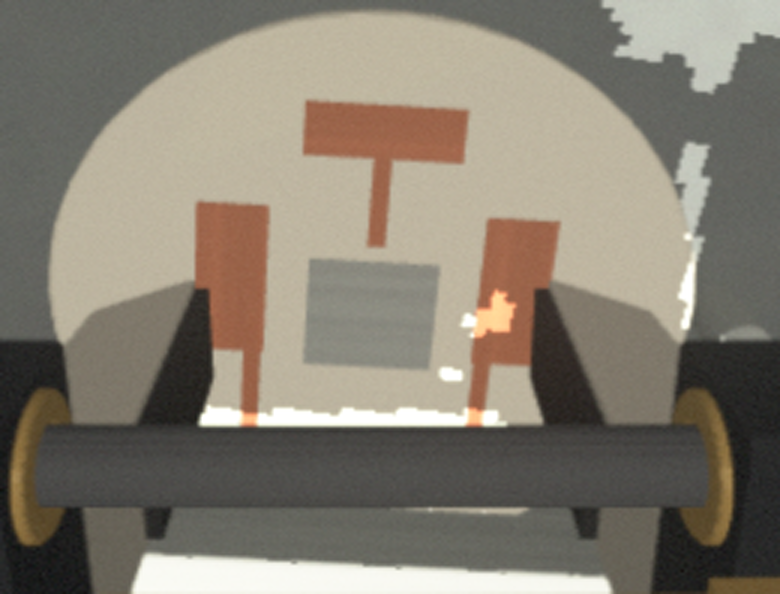

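{"name": "move_arm", "arguments": {"series": [{"x": 0.08,"y": 0.01,"z": -0.015,"rx": 0,"ry": 0,"rz": 0},{"x": 0.08,"y": 0.01,"z": -0.015,"rx": 0,"ry": 0,"rz": 0}]}}

```text
clock: 18.02
position: [0.6492, 0.0665, -0.0008]
ee_rot: [-1.127, -1.329, 1.332]
force: [-1.7, -1.8, 5.8]
width: 0.599
```

{"name": "move_arm", "arguments": {"series": [{"x": 0.08,"y": 0.01,"z": -0.015,"rx": 0,"ry": 0,"rz": 0},{"x": 0.08,"y": 0.01,"z": -0.015,"rx": 0,"ry": 0,"rz": 0}]}}

```text
clock: 18.27
position: [0.6497, 0.0675, -0.0008]
ee_rot: [-1.127, -1.33, 1.333]
force: [-0.3, -1.0, 5.5]
width: 0.599
```

```bash
python3 st.py;python3 - <<'E'
from h import *
import pickle
pickle.dump(arm.observe(),open("s14.pkl","wb"))
im=arm.get_image("wrist");cv2.imwrite("pics/w14.png",im)
cv2.imwrite("pics/w14c.png",cv2.resize(im[130:350,130:390],None,fx=3,fy=2.7,interpolation=cv2.INTER_CUBIC))
E
```

```text
18.27 [ 0.6497  0.0675 -0.0008] F [-0.28 -1.02  5.47] M [-0.095  0.033  0.025] w 0.599 xdir 99.59 tilt [-2.1e-03 -1.0e+00  8.0e-04]
```

View pics/w14c.png

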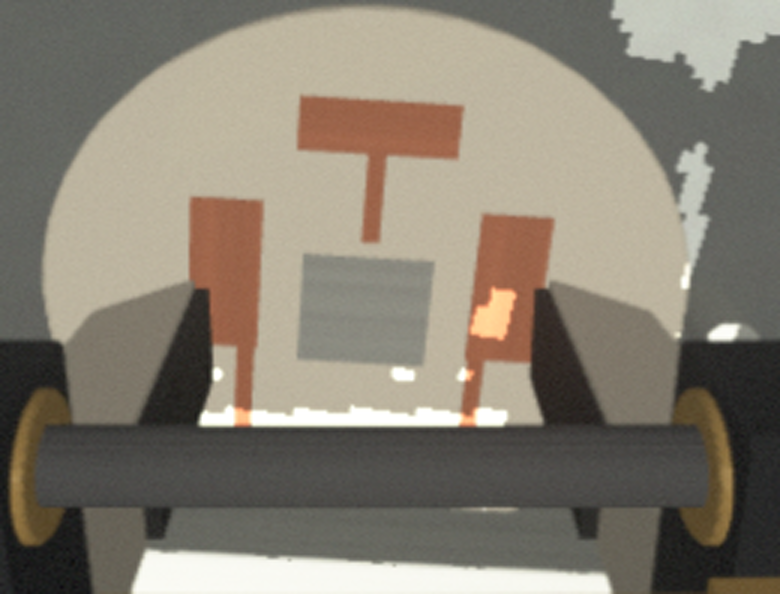

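Run:
```python
from ang import *
s=pickle.load(open("s14.pkl","rb"));im=cv2.imread("pics/w14.png")
f=lambda u,v:(130+u/3,130+v/2.7)
E_=lambda n,a,b,z,h=3:print(n,edge(im,s,f(*a),f(*b),z,h))
E_("Ttop",(304,96),(463,106),.018);E_("Tbot",(300,150),(458,158),.018)
E_("gtop",(304,254),(432,262),.018)
E_("gbot",(300,357),(422,365),.018)
E_("bar",(150,551),(600,573),.034)
h=np.array([.995,.0993]);hy=np.array([-.0993,.995])
for k,p,z in [("gray",(366,309),.018),("pin top",(735,334),.028)]:
    print(k,cast("wrist",[f(*p)],z,s)[0,:2].round(4))
```

```text
Ttop (array([0.6038, 0.0615]), np.float64(5.56), np.float64(1.0))
Tbot (array([0.6138, 0.0625]), np.float64(5.6), np.float64(0.92))
gtop (array([0.6338, 0.0641]), np.float64(5.59), np.float64(1.0))
gbot (array([0.656 , 0.0665]), np.float64(3.93), np.float64(1.0))
bar (array([0.6884, 0.0746]), np.float64(5.68), np.float64(1.0))
gray [0.6445 0.0655]
pin top [0.6346 0.1247]
```

{"name": "move_arm", "arguments": {"series": [{"x": 0,"y": -0.4,"z": 0,"rx": 0,"ry": 0,"rz": 0},{"x": 0,"y": -2.0,"z": 0,"rx": 0,"ry": 0,"rz": 0},{"x": 0,"y": -4.0,"z": 0,"rx": 0,"ry": 0,"rz": 0},{"x": 0.2,"y": 0,"z": 4.0,"rx": 0,"ry": 0.03,"rz": 0},{"x": 0.2,"y": 0,"z": 5.0,"rx": 0,"ry": 0.03,"rz": 0},{"x": 0.2,"y": 0,"z": 5.0,"rx": 0,"ry": 0,"rz": 0},{"x": 0,"y": 0,"z": 0,"rx": 0,"ry": 0,"rz": 0}], "jaw": 5.5}}

```text
clock: 19.2
position: [0.5067, 0.0554, 0.07]
ee_rot: [-1.158, -1.289, 1.29]
force: [1.1, -0.2, -0.0]
width: 0.595
```

```bash
python3 st.py .504 .05 .061;python3 - <<'E'
from h import *
im=arm.get_image("wrist");cv2.imwrite("pics/w15.png",im)
im=arm.get_image("top");cv2.imwrite("pics/t15.png",im);cv2.imwrite("pics/t15c.png",cv2.resize(im[150:285,190:315],None,fx=4.4,fy=4.4,interpolation=cv2.INTER_CUBIC))
im=arm.get_image("scene");cv2.imwrite("pics/s15c.png",cv2.resize(im[120:240,200:360],None,fx=4.5,fy=4.5,interpolation=cv2.INTER_CUBIC))
E
```

```text
19.2 [0.5067 0.0554 0.07  ] F [ 1.14 -0.24 -0.01] M [ 0.139 -0.152  0.038] w 0.595 xdir 96.26 tilt [-0.0021 -1.     -0.0013]
tool delta cm [-0.508  0.903  0.332]
```

View pics/w15.png

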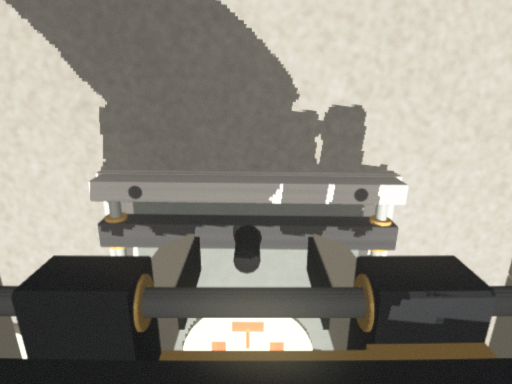

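View pics/t15c.png

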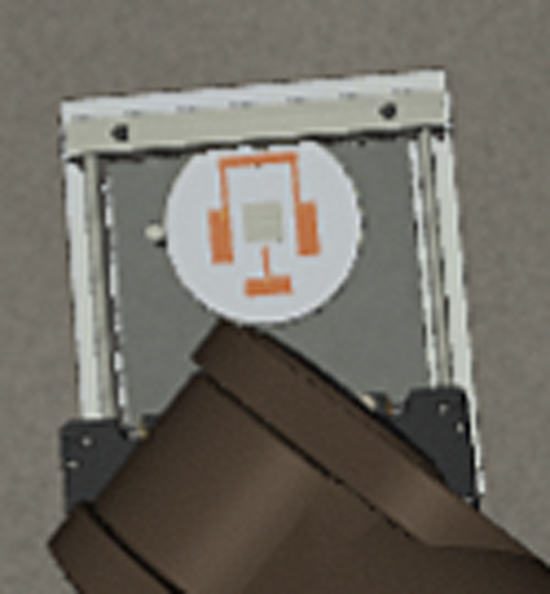

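View pics/s15c.png

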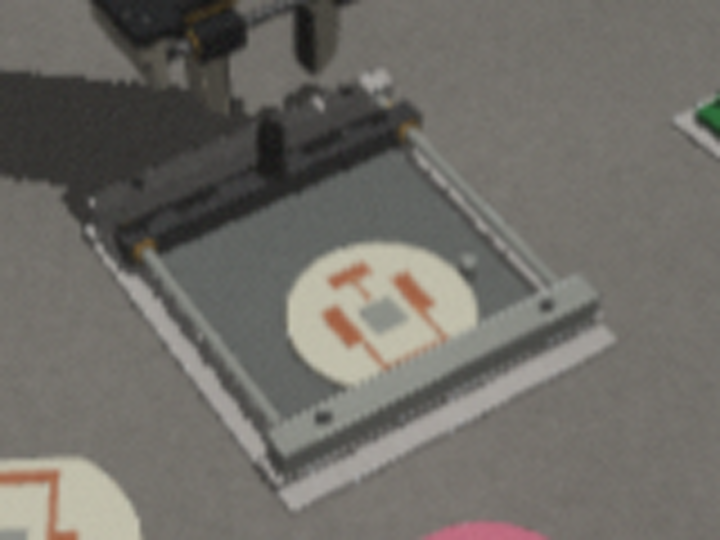

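```bash
python3 - <<'E'
from h import *
s=arm.observe()
print(cast("wrist",[(247,261)],.067,s),cast("wrist",[(247,238)],.033,s))
E
python3 st.py .503 .0505 .05
```

```text
[[0.52840964 0.05376054 0.067     ]] [[0.52963536 0.05330521 0.033     ]]
19.35 [0.5116 0.0562 0.0702] F [ 0.08 -0.37  0.69] M [ 0.139 -0.138 -0.046] w 0.602 xdir 96.08 tilt [ 5.0e-04 -1.0e+00 -5.1e-03]
tool delta cm [-0.479  2.019  0.928]
```

{"name": "move_arm", "arguments": {"series": [{"x": -0.25,"y": 0,"z": 0.55,"rx": 0.003,"ry": 0,"rz": 0},{"x": -0.25,"y": 0,"z": 0.5,"rx": 0.002,"ry": 0,"rz": 0},{"x": 0,"y": 0,"z": 0,"rx": 0,"ry": 0,"rz": 0},{"x": 0,"y": 0,"z": 0,"rx": 0,"ry": 0,"rz": 0}], "jaw": 0}}

```text
clock: 19.85
position: [0.5035, 0.0505, 0.0704]
ee_rot: [-1.156, -1.288, 1.284]
force: [-0.4, 0.1, -0.7]
width: 0.216
```

```bash
python3 st.py .503 .0510 .05
```

```text
19.85 [0.5035 0.0505 0.0704] F [-0.44  0.09 -0.66] M [ 0.098 -0.126 -0.045] w 0.216 xdir 96.01 tilt [ 2.4e-03 -1.0e+00 -7.0e-04]
tool delta cm [0.049 2.04  0.042]
```

Down beside the knob to push height (tip about 30 mm above the bed).

{"name": "move_arm", "arguments": {"series": [{"x": 0,"y": 0,"z": 0.05,"rx": 0,"ry": 0,"rz": 0.002},{"x": 0,"y": 1.5,"z": 0.05,"rx": 0,"ry": 0,"rz": 0},{"x": 0,"y": 1.5,"z": 0.05,"rx": 0,"ry": 0,"rz": 0},{"x": 0,"y": 1.2,"z": 0,"rx": 0,"ry": 0,"rz": 0},{"x": 0,"y": 0,"z": 0,"rx": 0,"ry": 0,"rz": 0}]}}

```text
clock: 20.48
position: [0.5013, 0.0503, 0.0244]
ee_rot: [-1.157, -1.286, 1.286]
force: [-0.3, -0.1, 0.6]
width: 0.005
```

```bash
python3 st.py .503 .0510 .024;python3 - <<'E'
from h import *
im=arm.get_image("wrist");cv2.imwrite("pics/w16.png",im)
im=arm.get_image("scene");cv2.imwrite("pics/s16c.png",cv2.resize(im[120:240,200:360],None,fx=4.5,fy=4.5,interpolation=cv2.INTER_CUBIC))
E
```

```text
20.48 [0.5013 0.0503 0.0244] F [-0.29 -0.1   0.65] M [ 0.13  -0.182 -0.007] w 0.005 xdir 96.02 tilt [ 4.e-04 -1.e+00  1.e-03]
tool delta cm [ 0.053  0.038 -0.179]
```

View pics/w16.png

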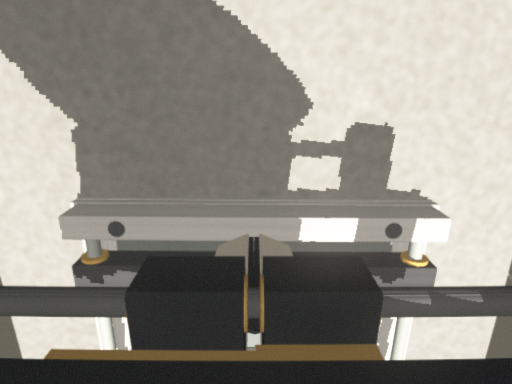

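View pics/s16c.png

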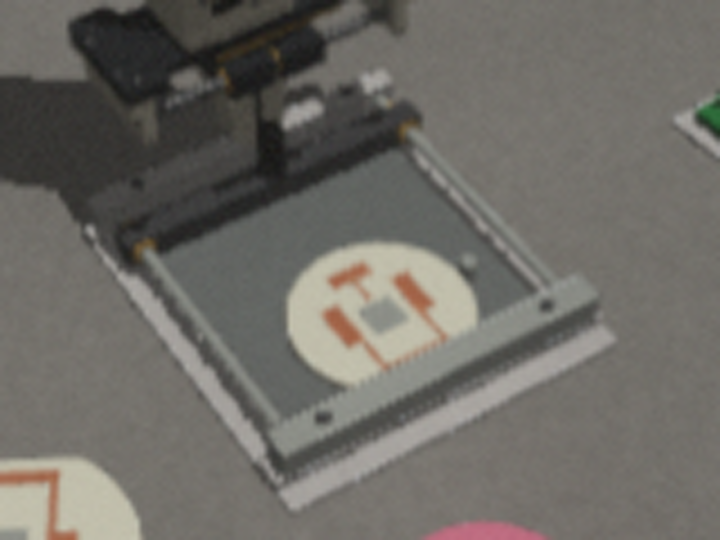

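{"name": "move_arm", "arguments": {"series": [{"x": 0,"y": 0,"z": -0.5,"rx": 0,"ry": 0,"rz": 0},{"x": 0,"y": 0,"z": -0.3,"rx": 0,"ry": 0,"rz": 0},{"x": 0,"y": 0,"z": -0.3,"rx": 0,"ry": 0,"rz": 0},{"x": 0,"y": 0,"z": -0.3,"rx": 0,"ry": 0,"rz": 0},{"x": 0,"y": 0,"z": -0.3,"rx": 0,"ry": 0,"rz": 0}]}}

```text
clock: 21.2
position: [0.5185, 0.0523, 0.0258]
ee_rot: [-1.157, -1.285, 1.287]
force: [-2.8, 0.7, 0.2]
width: 0.003
```

```bash
python3 st.py .5643 .0565 .024
```

```text
21.2 [0.5185 0.0523 0.0258] F [-2.77  0.73  0.2 ] M [ 0.105  0.599 -0.068] w 0.003 xdir 96.03 tilt [-0.     -1.      0.0015]
tool delta cm [-0.065  0.175 -4.596]
```

{"name": "move_arm", "arguments": {"series": [{"x": 0,"y": 0.04,"z": -0.35,"rx": 0,"ry": 0,"rz": 0},{"x": 0,"y": 0.04,"z": -0.35,"rx": 0,"ry": 0,"rz": 0},{"x": 0,"y": 0.04,"z": -0.35,"rx": 0,"ry": 0,"rz": 0},{"x": 0,"y": 0.04,"z": -0.35,"rx": 0,"ry": 0,"rz": 0},{"x": 0,"y": 0.04,"z": -0.35,"rx": 0,"ry": 0,"rz": 0},{"x": 0,"y": 0.04,"z": -0.35,"rx": 0,"ry": 0,"rz": 0},{"x": 0,"y": 0.04,"z": -0.35,"rx": 0,"ry": 0,"rz": 0}]}}

```text
clock: 22.08
position: [0.5449, 0.0551, 0.0231]
ee_rot: [-1.157, -1.285, 1.287]
force: [-4.7, -0.8, 0.8]
width: 0.003
```

```bash
python3 st.py .5643 .0565 .024
python3 - <<'E'
from h import *
im=arm.get_image("scene");cv2.imwrite("pics/s17.png",im);cv2.imwrite("pics/s17c.png",cv2.resize(im[120:240,200:360],None,fx=4.5,fy=4.5,interpolation=cv2.INTER_CUBIC))
E
```

```text
22.07 [0.5449 0.0551 0.0231] F [-4.71 -0.82  0.81] M [0.015 0.454 0.031] w 0.003 xdir 96.03 tilt [-1.e-04 -1.e+00  1.e-03]
tool delta cm [-0.067 -0.096 -1.943]
```

View pics/s17c.png

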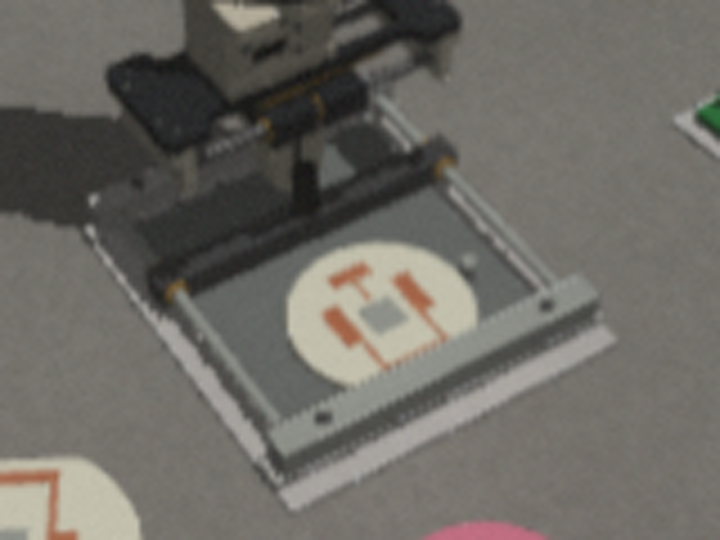

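{"name": "move_arm", "arguments": {"series": [{"x": 0,"y": 0.0,"z": -0.35,"rx": 0,"ry": 0,"rz": 0},{"x": 0,"y": 0.0,"z": -0.35,"rx": 0,"ry": 0,"rz": 0},{"x": 0,"y": 0.02,"z": -0.35,"rx": 0,"ry": 0,"rz": 0}]}}

```text
clock: 22.5
position: [0.5563, 0.0562, 0.0228]
ee_rot: [-1.157, -1.285, 1.287]
force: [-4.2, -0.6, 0.8]
width: 0.005
```

```bash
python3 st.py
python3 - <<'E'
from h import *
im=arm.get_image("scene");cv2.imwrite("pics/s18.png",im);cv2.imwrite("pics/s18c.png",cv2.resize(im[150:210,230:310],None,fx=9,fy=9,interpolation=cv2.INTER_CUBIC))
E
```

```text
22.5 [0.5563 0.0562 0.0228] F [-4.21 -0.59  0.77] M [ 0.054  0.526 -0.041] w 0.005 xdir 96.02 tilt [-1.e-04 -1.e+00  9.e-04]
```

View pics/s18c.png

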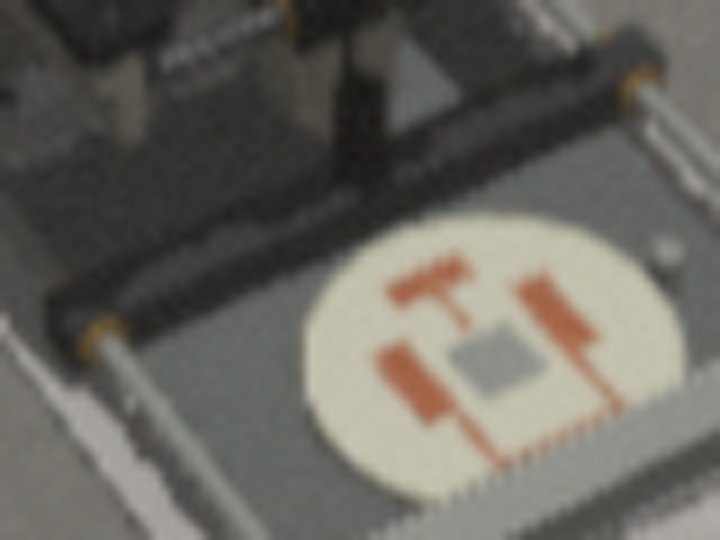

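{"name": "move_arm", "arguments": {"series": [{"x": 0,"y": 0.0,"z": -0.12,"rx": 0,"ry": 0,"rz": 0},{"x": 0,"y": 0.0,"z": -0.12,"rx": 0,"ry": 0,"rz": 0}]}}

```text
clock: 22.8
position: [0.5593, 0.0566, 0.0227]
ee_rot: [-1.157, -1.286, 1.286]
force: [-3.4, -0.5, 1.6]
width: 0.005
```

{"name": "move_arm", "arguments": {"series": [{"x": 0,"y": 0.0,"z": -0.12,"rx": 0,"ry": 0,"rz": 0},{"x": 0,"y": 0.0,"z": -0.08,"rx": 0,"ry": 0,"rz": 0}]}}

```text
clock: 23.05
position: [0.5614, 0.0568, 0.0228]
ee_rot: [-1.157, -1.286, 1.286]
force: [-3.5, -0.6, 0.7]
width: 0.002
```

```bash
python3 st.py
python3 - <<'E'
from h import *
im=arm.get_image("scene");cv2.imwrite("pics/s19.png",im);cv2.imwrite("pics/s19c.png",cv2.resize(im[150:210,230:310],None,fx=9,fy=9,interpolation=cv2.INTER_CUBIC))
E
```

```text
23.05 [0.5614 0.0568 0.0228] F [-3.48 -0.57  0.7 ] M [ 0.076  0.478 -0.056] w 0.002 xdir 96.01 tilt [-0.e+00 -1.e+00  6.e-04]
```

View pics/s19c.png

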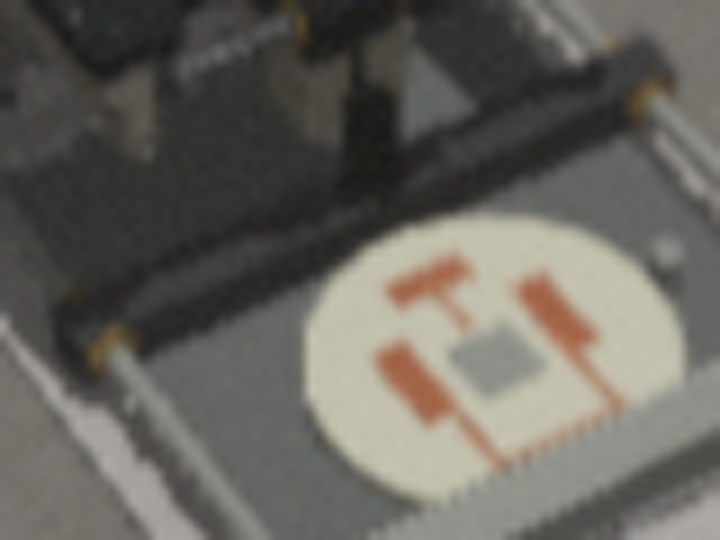

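{"name": "move_arm", "arguments": {"series": [{"x": 0,"y": 0.0,"z": -0.06,"rx": 0,"ry": 0,"rz": 0}]}}

```text
clock: 23.22
position: [0.562, 0.0568, 0.0228]
ee_rot: [-1.157, -1.286, 1.286]
force: [-4.0, 0.0, 1.2]
width: 0.006
```

{"name": "move_arm", "arguments": {"series": [{"x": 0,"y": 0.0,"z": -0.06,"rx": 0,"ry": 0,"rz": 0}]}}

```text
clock: 23.35
position: [0.5621, 0.0568, 0.0227]
ee_rot: [-1.157, -1.285, 1.287]
force: [-6.3, -0.4, 2.0]
width: 0.004
```

{"name": "move_arm", "arguments": {"series": [{"x": 0,"y": 0.0,"z": -0.06,"rx": 0,"ry": 0,"rz": 0}]}}

```text
clock: 23.48
position: [0.5621, 0.0568, 0.0225]
ee_rot: [-1.156, -1.284, 1.288]
force: [-5.9, -1.2, 1.0]
width: 0.005
```

{"name": "move_arm", "arguments": {"series": [{"x": 0,"y": 0.0,"z": -0.05,"rx": 0,"ry": 0,"rz": 0}]}}

```text
clock: 23.6
position: [0.562, 0.0568, 0.0224]
ee_rot: [-1.155, -1.283, 1.289]
force: [-5.2, -0.3, 1.4]
width: 0.004
```

```bash
python3 st.py
python3 - <<'E'
from h import *
im=arm.get_image("scene");cv2.imwrite("pics/s20.png",im);cv2.imwrite("pics/s20c.png",cv2.resize(im[150:210,230:310],None,fx=9,fy=9,interpolation=cv2.INTER_CUBIC))
E
```

```text
23.6 [0.562  0.0568 0.0224] F [-5.18 -0.32  1.45] M [-0.013  0.897  0.019] w 0.004 xdir 96.04 tilt [-6.0e-04 -1.0e+00  3.6e-03]
```

View pics/s20c.png

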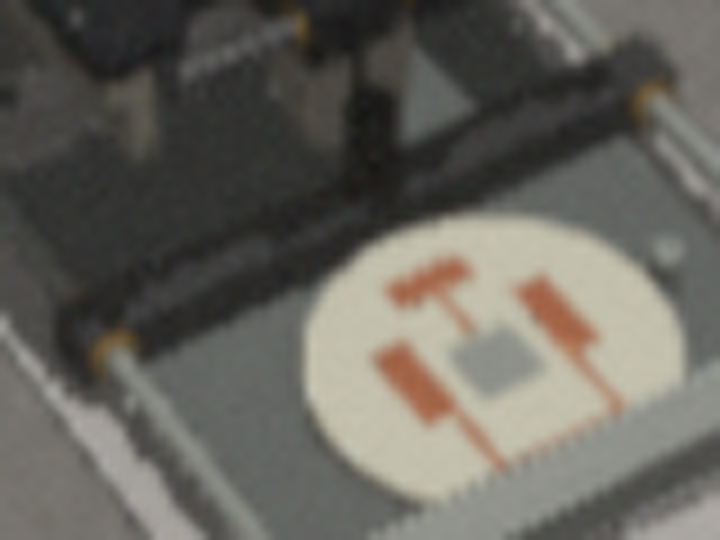

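{"name": "move_arm", "arguments": {"series": [{"x": 0,"y": 0,"z": 0.4,"rx": 0,"ry": 0,"rz": 0},{"x": 0,"y": 0,"z": 1.0,"rx": 0,"ry": 0,"rz": 0},{"x": 0,"y": -3,"z": 0.5,"rx": 0,"ry": 0,"rz": 0},{"x": 0,"y": -5,"z": 0,"rx": 0,"ry": 0,"rz": 0},{"x": 0,"y": -5,"z": 3,"rx": 0,"ry": 0,"rz": 0},{"x": -5,"y": -2,"z": 3,"rx": 0,"ry": 0,"rz": 0},{"x": -5,"y": 0,"z": 3,"rx": 0,"ry": 0,"rz": 0},{"x": -6,"y": 0,"z": 0,"rx": 0,"ry": 0,"rz": 0},{"x": -6,"y": 0,"z": 0,"rx": 0,"ry": 0,"rz": 0},{"x": 0,"y": 0,"z": 0,"rx": 0,"ry": 0,"rz": 0}]}}

```text
clock: 24.9
position: [0.4751, -0.1797, 0.1784]
ee_rot: [-1.166, -1.288, 1.289]
force: [-0.1, 1.3, -0.2]
width: 0.003
```

```bash
python3 st.py
python3 - <<'E'
from h import *
im=arm.get_image("top");cv2.imwrite("pics/t21.png",im);cv2.imwrite("pics/t21c.png",cv2.resize(im[150:285,190:315],None,fx=4.4,fy=4.4,interpolation=cv2.INTER_CUBIC))
im=arm.get_image("scene");cv2.imwrite("pics/s21c.png",cv2.resize(im[130:230,210:340],None,fx=6,fy=6,interpolation=cv2.INTER_CUBIC))
E
```

```text
24.9 [ 0.4751 -0.1797  0.1784] F [-0.15  1.28 -0.15] M [ 0.171 -0.167 -0.088] w 0.003 xdir 96.07 tilt [-0.0062 -1.     -0.0054]
```

View pics/t21c.png

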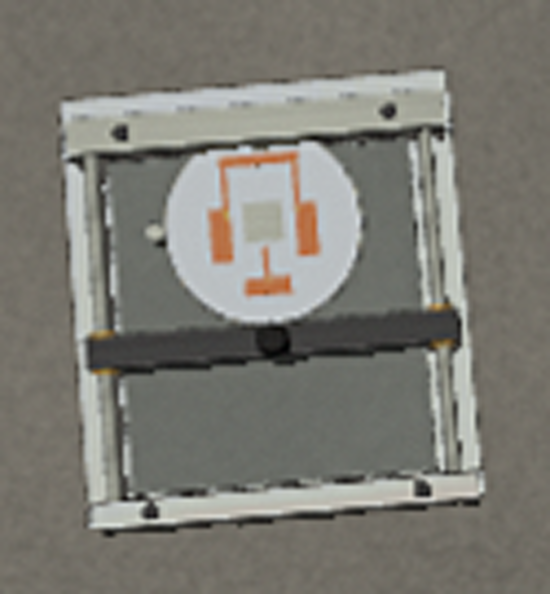

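View pics/s21c.png

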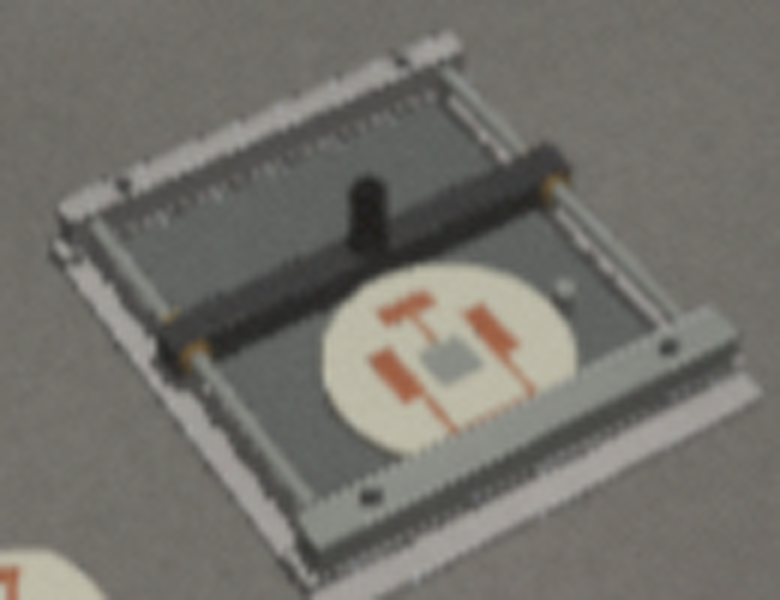

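{"name": "move_arm", "arguments": {"series": [{"x": 4.0,"y": 0,"z": -3.7,"rx": 0,"ry": 0,"rz": 0},{"x": 4.0,"y": 0,"z": -3.7,"rx": 0,"ry": 0,"rz": 0},{"x": 4.0,"y": 0,"z": -3.7,"rx": 0,"ry": 0,"rz": 0},{"x": 4.0,"y": 0,"z": -3.7,"rx": 0,"ry": 0,"rz": 0},{"x": 4.0,"y": 0,"z": -3.7,"rx": 0,"ry": 0,"rz": 0},{"x": 4.0,"y": 0,"z": -3.7,"rx": 0,"ry": 0,"rz": 0},{"x": 4.0,"y": 0,"z": -3.5,"rx": 0,"ry": 0,"rz": 0},{"x": 0,"y": 3,"z": 0,"rx": 0,"ry": 0,"rz": 0},{"x": 0,"y": 3,"z": 0,"rx": 0,"ry": 0,"rz": 0},{"x": 0,"y": 1.5,"z": 0,"rx": 0,"ry": 0,"rz": 0},{"x": 0,"y": 0,"z": 0,"rx": 0,"ry": 0,"rz": 0},{"x": 0,"y": 0,"z": 0,"rx": 0,"ry": 0,"rz": 0}]}}

```text
clock: 26.5
position: [0.6972, 0.1692, 0.1067]
ee_rot: [-1.146, -1.322, 1.302]
force: [0.1, 0.4, 0.8]
width: 0.006
```

```bash
python3 st.py
python3 - <<'E'
from h import *
import pickle
pickle.dump(arm.observe(),open("s22.pkl","wb"))
im=arm.get_image("wrist");cv2.imwrite("pics/w22.png",im)
E
```

```text
26.5 [0.6972 0.1692 0.1067] F [0.1  0.44 0.83] M [ 0.099 -0.061  0.015] w 0.006 xdir 97.96 tilt [ 0.0031 -0.9999 -0.0126]
```

View pics/w22.png

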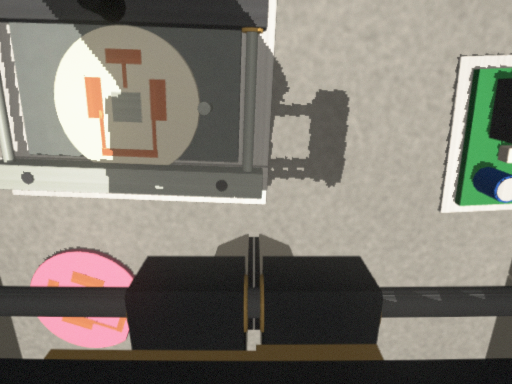

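Run:
```python
from ang import *
im=cv2.imread("pics/w22.png")
cv2.imwrite("pics/w22c.png",cv2.resize(im[0:200,0:270],None,fx=2.95,fy=2.95,interpolation=cv2.INTER_CUBIC))
cv2.imwrite("pics/w22d.png",cv2.resize(im[75:140,170:240],None,fx=9,fy=9,interpolation=cv2.INTER_CUBIC))
```

```text
(no output)
```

View pics/w22c.png

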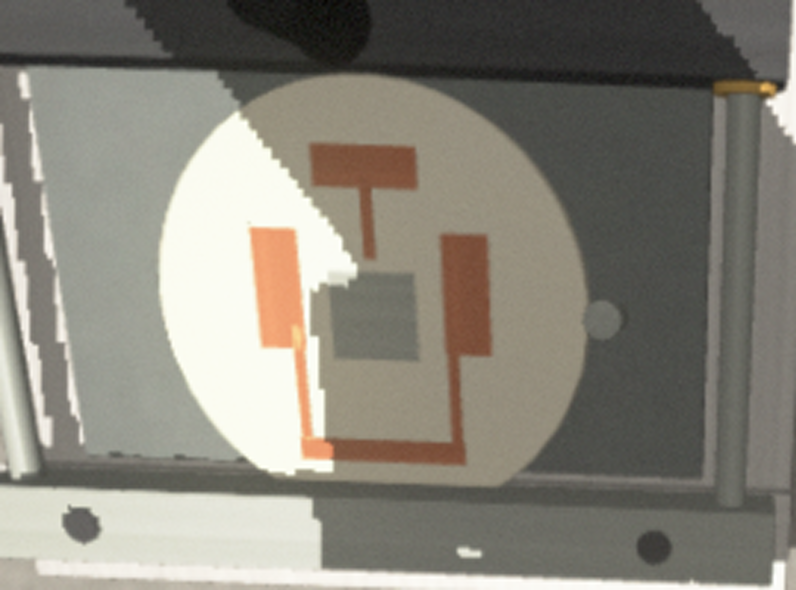

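View pics/w22d.png

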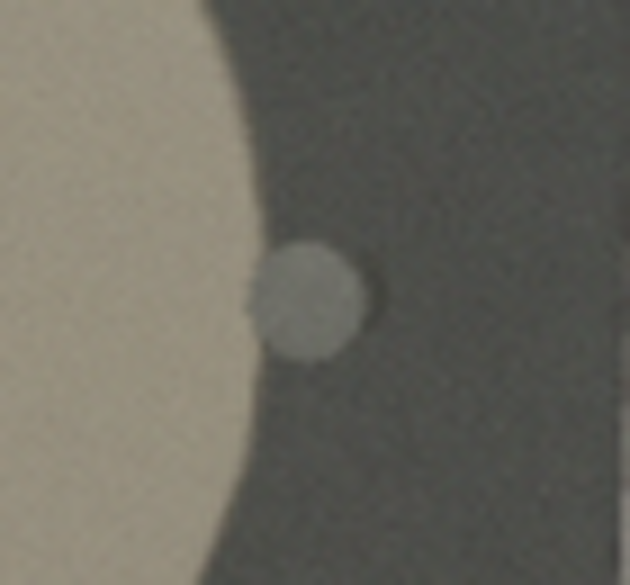

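Run:
```python
from ang import *
s=pickle.load(open("s22.pkl","rb"));im=cv2.imread("pics/w22.png")
f=lambda u,v:(u/2.95,v/2.95)
p=cast("wrist",[(204.3,108.4)],.028,s)[0];e=cast("wrist",[(199.2,107)],.018,s)[0]
print("pin",p,"edge",e,np.linalg.norm((p-e)[:2]))
E_=lambda n,a,b,z,h=3:print(n,edge(im,s,f(*a),f(*b),z,h))
E_("bar top edge",(330,489),(720,506),.034)
E_("bar top edge L",(20,487),(260,491),.034)
E_("strip top",(330,440),(455,444),.018,2)
E_("strip bot",(335,460),(460,465),.018,2)
E_("Ttop",(315,143),(415,150),.018,2);E_("Tbot",(315,184),(415,190),.018,2)
E_("gray top",(360,271),(414,274),.018,2);E_("gray bot",(336,356),(416,361),.018,2)
E_("jaw low edge L",(20,66),(200,70),.033)
E_("jaw lower R",(450,75),(700,83),.033)
c=[cast("wrist",[f(*q)],.018,s)[0,:2].round(4) for q in [(375,316),(358,74)]];print(c)
```

```text
pin [0.63684047 0.1244592  0.028     ] edge [0.63731117 0.11929132 0.018     ] 0.005189271665837944
bar top edge (array([0.6839, 0.1176]), np.float64(5.76), np.float64(0.8))
bar top edge L (array([0.6944, 0.0115]), np.float64(5.42), np.float64(1.0))
strip top (array([0.6764, 0.0706]), np.float64(5.7), np.float64(1.0))
strip bot (array([0.6823, 0.0721]), np.float64(5.64), np.float64(1.0))
Ttop (array([0.6036, 0.0614]), np.float64(5.55), np.float64(1.0))
Tbot (array([0.6136, 0.0617]), np.float64(5.8), np.float64(0.88))
gray top (array([0.6332, 0.0678]), np.float64(4.73), np.float64(1.0))
gray bot (array([0.6557, 0.0656]), np.float64(6.37), np.float64(1.0))
jaw low edge L (array([0.5952, 0.0081]), np.float64(5.13), np.float64(1.0))
jaw lower R (array([0.5848, 0.1137]), np.float64(5.58), np.float64(1.0))
[array([0.6448, 0.065 ]), array([0.5882, 0.0592])]
```

```bash
python3 -c "
from cell import arm
print(arm.sign_off())"
```

```text
the job is handed in; nothing more can be done
None
```

The board is seated against the bar and the pin and trapped by the jaw. I handed the job in at about 26.6 s, with the arm clear of everything.

**What I did:**
- I turned the board about 51° with the fingertips and slid it onto the bar, then along the bar to the pin. I used both fingertips, about 55 mm apart. A first try with them 20 mm apart slipped without turning the board.
- The highest press I read on the board was about 7 N, in readings taken at the end of each move.
- I then pushed the jaw by its knob with closed fingers. It stopped advancing at 5–6 N in total, which leaves about 2–3 N on the board after the roughly 3 N of sliding friction. Then I backed off.

**Last checks, from the wrist camera:**
- **Angle:** the flat's copper strip lies at 5.65–5.7° and the bar at 5.4–5.8°, so the flat is parallel to the bar within measurement error.
- **Pin:** the board's edge is 5.2 mm from the pin's axis, against 5.0 mm for contact. The 0.2 mm difference is less than a pixel. While I was sliding it, the board also stopped at the pin and the fingers began to slip over it.
- **Jaw:** the gap from jaw to bar measured 99 mm against the expected 101 mm. That is within the 2 mm calibration error, so the evidence that the jaw bears on the board is the force rise and the stop, not this measurement.

**Disagreements:**
- The fingertips turned out to be about 19 mm behind the reported TCP, not ahead of it. I found this from two camera views and confirmed it at contact.
- Small square features gave angle readings scattered by up to 1.8°, so I relied on the longer edges.

I did not touch the power module, the screwdriver, the capacitor or the other two boards, but I took no separate final measurement of them.

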